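Clamp up a stack of boards for edge painting

ROBOT

A 7-joint arm with a two-finger parallel gripper is mounted at the origin on the work surface. World frame = base frame: x ahead of the robot, y to its left, z up, the work surface at z = 0. Lengths are in m, angles in rad, forces in N, time in s.
With the tool pointing down it reaches from about 0.4 to 0.85 m from the base axis. Payload 10.4 kg.
Tool frame: the origin (TCP) lies midway between the tips of the shut fingers; the grasp point (between the pads) lies manip.pinch_z behind it (manip.pinch_z is the distance from the TCP to the grasp point, in m); z points along the fingers, y is the direction in which the jaws open and shut (so a half turn about z gives the same grasp; the last joint's range is limited). The gripper opens to 85 mm and grips with 20 to 120 N. Pads are 22 mm wide; open, the fingers measure 114 mm over their backs; the gripper's body (76 mm by 85 mm) begins 54 mm behind the grasp point. The pads swing forward as they close: fully open they stand 13 mm farther back than shut.
Start: joints at [-1.34, 0.332, -0.065, 1.46, 0.022, 1.35, -0.088], TCP at [0.157, 0.605, 0.231] pointing down, gripper open.
Joint ranges: [-2.6, 2.6], [-0.5, 2.12], [-1.47, 1.34], [0.16, 2.42], [-1.27, 4.41], [0.06, 2.06], [-2.6, 2.6]. Speed limits (rad/s): [2.22, 2.22, 2.79, 2.79, 3.14, 3.14, 3.14].

INTERFACE

Orientations are given as a unit quaternion [x, y, z, w].
In Python, from workcell import manip gives the robot as it stands.
- The arm moves only by the shell command python3 -m handwheel 'ROWS' [FORCE]. ROWS is JSON, a list that holds one entry, the list of rows, each a list of 7 numbers: the shift along the tool's x, y, z in m, then the turn, a rotation vector about the tool's x, y, z in rad, then the finger opening in m, from 0 to 0.0854. In form: [[[tx, ty, tz, ax, ay, az, claw], ...]]. A call has 1 to 8 rows; each row is the pose to reach, as a shift and turn from the pose commanded when the call began, along the tool's axes at that moment; what a row does not reach only later rows make up. A row lasts 1/8 s, in which the tool goes at most 62.5 mm and 10.7 degrees, less where a joint would pass 70% of its speed; a pose out of reach is approached as far as the arm can. A call with a gripper value outside its range is refused whole. The fingers move at their own pace and stop on an object; FORCE is the grip in N (left out, the last holds). Time passes only in rows, so rows that repeat a pose let the fingers close. It gives the time, the measured TCP pose, the force and the opening at its end, in the units of the state.
- manip.get_obs(): the state, without advancing time (a new reading comes with each control period).
- manip.camera(name): name is "side" or "top"; returns the picture (400x640x3 uint8, blue, green, red); there is no depth.
- manip.calibration(name): a dict with "fx", "fy", "cx", "cy" (pixels), "k1" (the pictures are not rectified: a ray, as slopes to the right and down, at radius r is drawn at 1 + k1 r^2 times it, then the intrinsics apply), "view" (4x4, takes a point from world to camera coordinates). Camera axes: x right, y up, looking along -z (the intrinsics and any distortion apply to the point x, -y, -z); pixel columns grow to the right and rows downward; lengths in m; the calibration is good to about 2 mm. A picture is of the moment at which its call begins. calibration takes no time and is no camera call.
- manip.hand_in(): hands the job in, once; it reports no verdict.
The state is a dict: "clock": time; "joint_pos": joint angles; "joint_velocities": joint speeds; "tau": joint torques, N m; "position": TCP position; "ee_rot": TCP orientation; "ft_force": force on the tool from outside, world axes, zero at the start; "torque": the same for the moment, N m; "grip_width": opening from 0.0 (shut) to 1.0 (fully open).
Only numpy, scipy, OpenCV 4.12 (cv2) and the standard library are available. Lean on these libraries where they do the work, as an engineer would, in place of code of your own. Each camera call takes 0.05 s, during which the arm holds its last target.

TASK

Clamp up all the loose plywood boards for edge painting: lay them one at a time on the clamp's white bed, the longest at the bottom and each next shorter one on top, all with one end up against the metal stop and the long edges flush; after laying each board let go of it and press down on it from above with closed fingers, firmly but not hard, to make sure that it lies flat before you add the next. Then swing the hinged bar down on the stack and swing the bolt up into the slot at its end (the nut need not be tightened). Leave the other things on the bench where they are.

Things in the scene. Friction and masses are not known exactly. Their poses are not given: they have to be found in the camera images.
- edge_clamp: the edge-painting clamp, fixed to the bench (it does not move in a run): wooden base board 185 x 245 x 12 mm. Origin at the centre of its underside, on the bench; its x axis points along the bed towards the metal stop, its y axis from the bar's hinge to the swing bolt, z up.
- clamp_bed: the clamp's raised white plastic bed, on which the boards are stacked: 140 mm (its x) x 140 mm (its y), its upper face 30 mm above the bench. Origin at the centre of the upper face, on the middle line of the stack (y = 0); axes as edge_clamp. Hinge cheeks stand at y = -87 to -113 mm, up to 72 mm above the bed; the bolt's low clevis at y = +89 to +111 mm.
- stop_face (a point): the metal stop: upright aluminium plate 50 mm wide, 6 mm thick; this point is the centre of the lower edge of its inner face, level with the bed, 70 mm from clamp_bed's origin along +x; its top is 46 mm above the bed. A board of length L that touches it has its centre at x = 70 mm - L/2 in the clamp_bed frame.
- clamp_bar (a joint): hinged steel clamp bar (26 x 8 mm flat, 0.3 kg), rad: 0 is level along the clamp's +y, positive is raised. It starts raised a little past upright (limit 1.92) and stays by hinge friction; below about 1.1 it sinks slowly by its own weight. On a stack of 3 boards it comes to rest level (about 0), on 4 boards at about +0.12. Hinge axis 90 mm above the bench, parallel to the clamp's x.
- bar_grip (a point): place to pinch the bar, across its 26 mm width (along the clamp's x): on its middle line, 190 mm from the hinge axis, 32 mm from the tip; moves with the bar (y along the bar to its tip). The bar's end, 175 to 222 mm from the axis, is a fork: two 7 mm prongs with a 12 mm slot between them, open at the end.
- bar_hinge (a point): point on the bar's hinge axis, in the middle of the bar's width
- pressure_pad: domed black rubber pad, 28 mm across, under the bar 100 mm out from the hinge axis; its lowest point is 24 mm below the bar's middle line. Origin at that lowest point.
- swing_bolt (a joint): swing bolt: 8 mm rod with a black hand nut near its top, rad: 0 is upright (limit -0.06), positive is swung out along the clamp's +y, away from the stack. It starts lying out near its limit 1.15, turns easily and stands by itself within 0.1 of upright. It has to pass between the fork's prongs, so the bar must be down first; the nut then stands 8 mm or more above the fork.
- nut_grip (a point): centre of the round black hand nut (34 mm across, 16 mm high), 108 mm from the bolt's pivot; pinch it along the clamp's x. z points along the bolt to its top.
- bolt_pivot (a point): point on the bolt's pivot axis (parallel to the clamp's x), 28 mm above the bench, 200 mm from the bar's hinge along the clamp's y
- board140: plywood board 140 mm long (its x) x 60 mm wide (its y) x 12 mm thick, about 60 g, lying flat on the bench at the start; None if it is absent. Origin at its centre, half-way through its thickness, z up. Either end may go to the stop.
- board120: plywood board 120 mm long (its x) x 60 mm wide (its y) x 12 mm thick, about 52 g, lying flat on the bench at the start; None if it is absent. Origin at its centre, half-way through its thickness, z up. Either end may go to the stop.
- board100: plywood board 100 mm long (its x) x 60 mm wide (its y) x 12 mm thick, about 43 g, lying flat on the bench at the start; None if it is absent. Origin at its centre, half-way through its thickness, z up. Either end may go to the stop.
- board80: plywood board 80 mm long (its x) x 60 mm wide (its y) x 12 mm thick, about 35 g, lying flat on the bench at the start; None if it is absent. Origin at its centre, half-way through its thickness, z up. Either end may go to the stop.
- paint_jar: closed jar of green paint, 68 mm across, 110 mm tall; not part of the job. Origin at the centre of its underside.
- paint_tub: open red plastic tub, 96 mm across, 60 mm tall; not part of the job. Origin at the centre of its underside.
- blue_bottle: blue bottle, 72 mm across, 150 mm tall; not part of the job. Origin at the centre of its underside.
- varnish_tin: plain metal tin, 70 mm across, 80 mm tall; not part of the job. Origin at the centre of its underside.
- flat_brush: paint brush lying on the bench; not part of the job. Origin at the centre of its underside (at the middle of the tool).
- tin_opener: screwdriver for prising tins, lying on the bench; not part of the job. Origin at the centre of its underside (at the middle of the tool).
- sanding_block: small cork sanding block, 36 x 28 x 29 mm; not part of the job. Origin at the centre of its underside.
Not all that is in view belongs to the job. Leave any purple or turquoise look-alike of the board100 alone. Leave any blue or yellow look-alike of the board80 alone.

How it is judged:
On the way, in this order (a step that is already met when the one before it is completed fails the run):
1. the 140 mm board (if present) lies flat in its place on top of the longer ones, with no shorter one on it yet, and is pressed down by the fingers with 4 to 35 N (let go, not pinched) (x of board140 in the frame of clamp_bed between -0.006 and 0.003 m and y of board140 in the frame of clamp_bed between -0.005 and 0.005 m and angle between the x axis of board140 and the x axis of clamp_bed, either way round below 0.07 rad and angle between board140's own z axis and vertical below 0.04 rad and horizontal distance between each of board120, board100, board80 and board140 above 0.09 m and contact force between the fingers and board140 between 4 and 35 N), for 0.2 s.
2. the 120 mm board (if present) lies flat in its place on top of the longer ones, with no shorter one on it yet, and is pressed down by the fingers with 4 to 35 N (let go, not pinched) (x of board120 in the frame of clamp_bed between 0.004 and 0.013 m and y of board120 in the frame of clamp_bed between -0.005 and 0.005 m and angle between the x axis of board120 and the x axis of clamp_bed, either way round below 0.07 rad and angle between board120's own z axis and vertical below 0.04 rad and z of board120 in the frame of board140 above 0.01 m and horizontal distance between each of board100, board80 and board120 above 0.09 m and contact force between the fingers and board120 between 4 and 35 N), for 0.2 s.
3. the 100 mm board (if present) lies flat in its place on top of the longer ones, with no shorter one on it yet, and is pressed down by the fingers with 4 to 35 N (let go, not pinched) (x of board100 in the frame of clamp_bed between 0.014 and 0.023 m and y of board100 in the frame of clamp_bed between -0.005 and 0.005 m and angle between the x axis of board100 and the x axis of clamp_bed, either way round below 0.07 rad and angle between board100's own z axis and vertical below 0.04 rad and z of board100 in the frame of board140 above 0.01 m and z of board100 in the frame of board120 above 0.01 m and horizontal distance between board80 and board100 above 0.09 m and contact force between the fingers and board100 between 4 and 35 N), for 0.2 s.
4. the 80 mm board (if present) lies flat in its place on top of the longer ones, with no shorter one on it yet, and is pressed down by the fingers with 4 to 35 N (let go, not pinched) (x of board80 in the frame of clamp_bed between 0.024 and 0.033 m and y of board80 in the frame of clamp_bed between -0.005 and 0.005 m and angle between the x axis of board80 and the x axis of clamp_bed, either way round below 0.07 rad and angle between board80's own z axis and vertical below 0.04 rad and z of board80 in the frame of board140 above 0.01 m and z of board80 in the frame of board120 above 0.01 m and z of board80 in the frame of board100 above 0.01 m and contact force between the fingers and board80 between 4 and 35 N), for 0.2 s.
5. the bar is down with its pad resting on the stack, the bolt still swung out ((contact force between pressure_pad and board140 above 0.3 N or contact force between pressure_pad and board120 above 0.3 N or contact force between pressure_pad and board100 above 0.3 N or contact force between pressure_pad and board80 above 0.3 N) and value of joint clamp_bar below 0.3 rad and value of joint swing_bolt above 0.4 rad), for 0.2 s.
6. the bolt stands in the slot at the end of the lowered bar ((contact force between pressure_pad and board140 above 0.3 N or contact force between pressure_pad and board120 above 0.3 N or contact force between pressure_pad and board100 above 0.3 N or contact force between pressure_pad and board80 above 0.3 N) and value of joint clamp_bar below 0.3 rad and value of joint swing_bolt below 0.12 rad), for 0.2 s.
At the end, for the whole second after the job is handed in: All boards present are stacked on the bed, longest lowest, flat (0.04 rad), ends within 6 mm of the stop, middle lines within 5 mm of the bed's and parallel (0.07 rad); the bar's pad rests on the stack (joint < 0.3) and the bolt stands in the slot (joint < 0.12); nothing moves (all of step 6 and x of board140 in the frame of clamp_bed between -0.006 and 0.003 m and y of board140 in the frame of clamp_bed between -0.005 and 0.005 m and angle between the x axis of each of board140, board120, board100, board80 and the x axis of clamp_bed, either way round below 0.07 rad and angle between each of board140, board120, board100, board80's own z axis and vertical below 0.04 rad and linear speed of each of board140, board120, board100, board80 below 0.02 m/s and x of board120 in the frame of clamp_bed between 0.004 and 0.013 m and y of board120 in the frame of clamp_bed between -0.005 and 0.005 m and x of board100 in the frame of clamp_bed between 0.014 and 0.023 m and y of board100 in the frame of clamp_bed between -0.005 and 0.005 m and x of board80 in the frame of clamp_bed between 0.024 and 0.033 m and y of board80 in the frame of clamp_bed between -0.005 and 0.005 m and z of each of board120, board100, board80 in the frame of board140 above 0.01 m and z of each of board100, board80 in the frame of board120 above 0.01 m and z of board80 in the frame of board100 above 0.01 m); the robot touches nothing.
It fails at once if a thing that is not part of the job is shoved more than 60 mm away (distance of any of paint_jar, paint_tub, blue_bottle, varnish_tin, flat_brush, tin_opener, sanding_block from where it was at the start of the episode above 0.06 m).
Of board140, board120, board100, board80 only 3 to 4 are there at a start; the rules pass over those that are not, and their reading is None.
At some moment in a run one of board140, board120, board100, board80 may be knocked a few centimetres aside while the robot is not near it.
It also fails if it takes over 210 s, if anything falls off the work surface, if the arm or the gripper's body presses on something with over 40 N, if the wrist force passes 120 N, or if a joint passes its speed limit or range.

## Working session

There is one attempt and no reset: what is moved stays moved. The work goes in short steps, Python scripts to look and compute and a shell command to move; the robot and the scene stay as the last step left them, time stands still between calls to the robot, and variables do not carry over. Pictures are saved under pics/ and viewed, and the job is handed in when it is done.

```bash
ls -la; mkdir -p pics
python3 - <<'E'
from workcell import manip
import cv2,json
o=manip.get_obs();print(o);print(manip.pinch_z)
for n in("side","top"):
    im=manip.camera(n);cv2.imwrite(f"pics/{n}0.png",im);print(n,manip.calibration(n))
E
```

```text
total 12
drwxr-xr-x  3 agent agent 4096 Dec  6 21:00 .
drwxr-xr-x 23 root  root  4096 Dec  6 21:00 ..
drwxr-xr-x  2 agent agent 4096 Dec  6 21:00 pics
{'clock': 0.0, 'joint_pos': array([-1.33961861,  0.33285645, -0.06468511,  1.46094721,  0.0216212 ,
        1.3498721 , -0.08849877]), 'joint_velocities': array([-1.12955237e-04, -1.96965800e-03, -5.75767180e-05,  1.17190256e-04,
        6.50766316e-04, -9.75715807e-04, -2.74147460e-04]), 'tau': array([-2.02190781e-04, -6.25426912e+01,  4.89035610e-02, -3.91632092e+01,
        1.61161280e-02,  9.49086389e-03, -2.01343966e-06]), 'position': array([0.15684183, 0.60462063, 0.2305227 ]), 'ee_rot': array([ 1.26542191e-01,  9.91960984e-01, -6.92198666e-04, -4.32330218e-05]), 'ft_force': array([0.17284759, 0.32989864, 0.52095651]), 'torque': array([-0.03352656, -0.02086872,  0.00542718]), 'grip_width': 0.9957023439014868}
0.0187
side {'fx': 367.7667519013937, 'fy': 367.7667519013937, 'cx': 319.8733919741371, 'cy': 199.31872826402247, 'k1': -0.007083072885798071, 'view': array([[ 0.87954747, -0.47558228,  0.01475649, -0.46995727],
       [ 0.22846424,  0.44932242,  0.86366281, -0.24880789],
       [-0.41737315, -0.75626111,  0.50385394, -0.85179667],
       [ 0.        ,  0.        ,  0.        ,  1.        ]])}
top {'fx': 414.231419216643, 'fy': 414.231419216643, 'cx': 317.4832332253643, 'cy': 196.0929679941874, 'k1': 0.018222925459554215, 'view': array([[ 0.0047514 , -0.99986482, -0.01574043,  0.04686263],
       [ 0.99650973,  0.00342243,  0.08340645, -0.54116749],
       [-0.0833413 , -0.01608179,  0.99639129, -1.32988956],
       [ 0.        ,  0.        ,  0.        ,  1.        ]])}
```

View pics/side0.png

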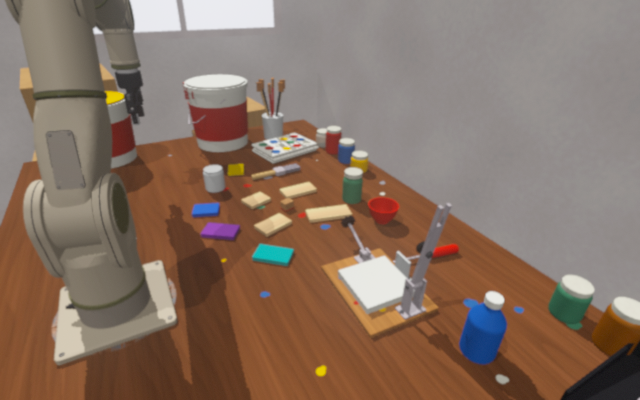

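View pics/top0.png

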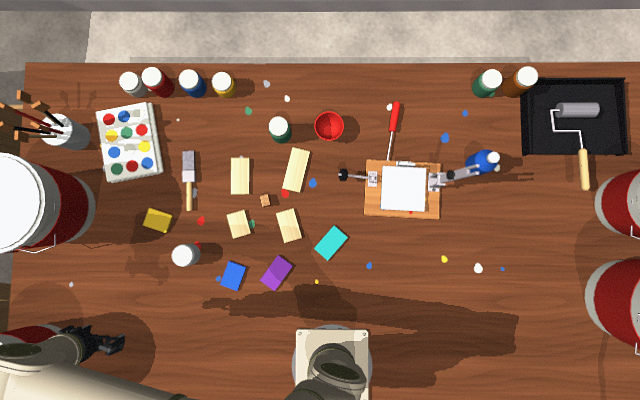

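The four plywood boards show in the top view at about (296,170), (240,175), (289,225) and (238,223). Look-alikes to leave alone are turquoise (331,243), purple (277,273), blue (233,276), yellow (157,221) and the cork block (265,200). The clamp bed is at (403,188), with the stop on its upper edge (404,163), the bar hinge on the right and the bolt on the left (345,175).

```bash
cat > h.py <<'E'
from workcell import manip
import cv2, numpy as np
def cal(n):
    c=manip.calibration(n); return c
def proj(n,P):
    c=cal(n);P=np.atleast_2d(P);V=c['view'];q=P@V[:3,:3].T+V[:3,3]
    x=q[:,0]/-q[:,2];y=-q[:,1]/-q[:,2];f=1+c['k1']*(x*x+y*y)
    return np.c_[c['fx']*x*f+c['cx'],c['fy']*y*f+c['cy']]
def ray(n,uv):
    c=cal(n);uv=np.atleast_2d(np.asarray(uv,float));X=(uv[:,0]-c['cx'])/c['fx'];Y=(uv[:,1]-c['cy'])/c['fy']
    x,y=X.copy(),Y.copy()
    for _ in range(10):
        f=1+c['k1']*(x*x+y*y);x,y=X/f,Y/f
    d=np.c_[x,-y,-np.ones_like(x)];R=c['view'][:3,:3];t=c['view'][:3,3]
    return -R.T@t, d@R
def onz(n,uv,z):
    o,d=ray(n,uv);s=(z-o[2])/d[:,2];return o+d*s[:,None]
def rect(n,mask,z,amin=100):
    """each blob: area-metric rectangle on plane z"""
    out=[]
    cs,_=cv2.findContours(mask,cv2.RETR_EXTERNAL,cv2.CHAIN_APPROX_NONE)
    for c in cs:
        if cv2.contourArea(c)<amin: continue
        P=onz(n,c[:,0,:],z)[:,:2]
        (cx,cy),(w,h),a=cv2.minAreaRect((P*1000).astype(np.float32))
        if w<h: w,h,a=h,w,a+90
        a=(a+90)%180-90
        u=c[:,0,:].mean(0)
        out.append((u.round(),round(cx,1),round(cy,1),round(w,1),round(h,1),round(a,1)))
    return out
def wood(im):
    hsv=cv2.cvtColor(im,cv2.COLOR_BGR2HSV)
    return cv2.inRange(hsv,(15,50,170),(32,140,255))
def show(o=None):
    o=o or manip.get_obs()
    print('t',round(o['clock'],2),'p',o['position'].round(4),'q',o['ee_rot'].round(4),'F',o['ft_force'].round(2),'g',round(o['grip_width'],3))
E
python3 - <<'E'
from h import *
im=cv2.imread('pics/top0.png')
for uv in [(296,170),(240,175),(289,225),(238,223),(331,243)]: print(im[uv[1],uv[0]],cv2.cvtColor(im,cv2.COLOR_BGR2HSV)[uv[1],uv[0]])
for r in rect('top',wood(im),.012): print(r)
hsv=cv2.cvtColor(im,cv2.COLOR_BGR2HSV)
m=cv2.inRange(hsv,(0,0,200),(179,40,255))
m[:, :370]=0; m[:,440:]=0; m[:160]=0;m[215:]=0
print(rect('top',m,.03))
cv2.imwrite('pics/c0.png',cv2.resize(im[130:290,200:350],None,fx=4,fy=4,interpolation=cv2.INTER_CUBIC)[:600])
cv2.imwrite('pics/c1.png',cv2.resize(im[140:240,330:510],None,fx=4,fy=4,interpolation=cv2.INTER_CUBIC))
E
```

```text
[181 236 248] [ 25  69 248]
[181 236 248] [ 25  69 248]
[184 239 249] [ 25  67 249]
[185 239 248] [ 26  65 248]
[221 227  71] [ 89 175 227]
(array([238., 222.]), 450.3, 309.6, 81.5, 61.1, 16.6)
(array([287., 223.]), 446.3, 144.4, 101.5, 61.1, 16.7)
(array([188., 196.]), 540.8, 477.0, 93.1, 13.3, 1.7)
(array([238., 173.]), 609.8, 308.1, 124.2, 56.6, 1.1)
(array([584., 169.]), 632.0, -816.9, 134.9, 25.4, 1.6)
(array([298., 168.]), 630.9, 120.7, 143.3, 59.7, -12.4)
[(array([403., 188.]), 567.2, -227.8, 141.5, 141.1, -3.0)]
```

Run:
```python
import cv2
im=cv2.imread('pics/side0.png')
cv2.imwrite('pics/c2.png',cv2.resize(im[190:340,310:480],None,fx=4,fy=4,interpolation=cv2.INTER_CUBIC))
```

```text
(no output)
```

View pics/c0.png

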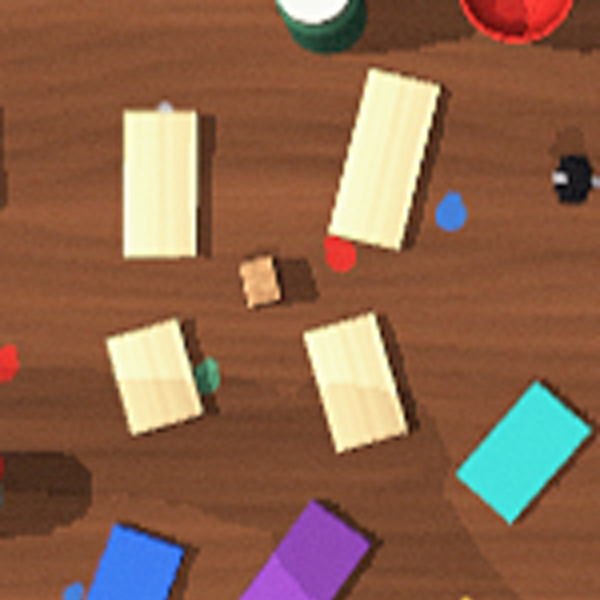

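View pics/c1.png

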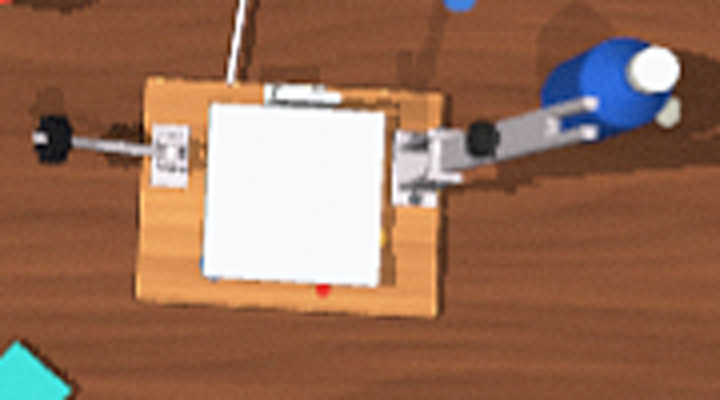

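View pics/c2.png

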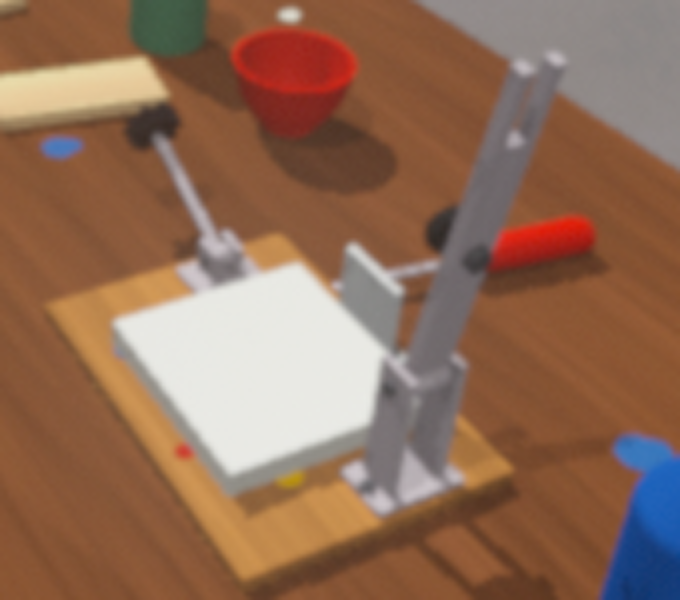

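Choice check: the crop shows four natural-wood boards with lengths of about 140, 124, 100 and 81 mm. The purple, turquoise and blue ones are separate. Next I refine the bed pose across both views, and the hinge line.

```bash
cat >> h.py <<'E'
from scipy.spatial.transform import Rotation as Rn
def go(x,y,z,jaw):
    """print tool-frame shift/turn to TCP target, jaw yaw deg (tool pointing down)"""
    o=manip.get_obs();R=Rn.from_quat(o['ee_rot']);Rm=R.as_matrix()
    t=Rm.T@(np.array([x,y,z])-o['position'])
    best=None
    for k in (0,180,-180):
        j=np.radians(jaw+k);yv=np.array([np.cos(j),np.sin(j),0]);zv=np.array([0,0,-1.]);xv=np.cross(yv,zv)
        T=np.c_[xv,yv,zv];a=Rn.from_matrix(Rm.T@T).as_rotvec()
        if best is None or np.linalg.norm(a)<np.linalg.norm(best): best=a
    print('t',t.round(4),'a',best.round(4), 'J7',o['joint_pos'][6].round(2))
def sharp(im,n,z,boxpx,thr_fn): pass
E
python3 - <<'E'
from h import *
im=cv2.imread('pics/side0.png');hsv=cv2.cvtColor(im,cv2.COLOR_BGR2HSV)
print('wood side')
for r in rect('side',wood(im),.012,60): print(r)
for p in [(370,285),(352,290),(375,305)]: print(hsv[p[1],p[0]])
m=cv2.inRange(hsv,(0,0,195),(179,40,255)); m[:, :335]=0;m[:,415:]=0;m[:250]=0;m[320:]=0
print(rect('side',m,.03))
cam=-cal('top')['view'][:3,:3].T@cal('top')['view'][:3,3];print('topcam',cam)
# bed in top with sub-px: area moments
im=cv2.imread('pics/top0.png');g=cv2.cvtColor(im,cv2.COLOR_BGR2GRAY).astype(int)
# fork tip, bolt nut, cheeks
print('nut top view z.07',onz('top',[(343,174.5)],.07), 'clevis z.04',onz('top',[(372.5,178.5)],.035))
print('hinge base plate', onz('top',[(434,180)],.02),'stop top', onz('top',[(405,164)],.076))
E
```

```text
wood side
(array([272., 223.]), 446.8, 144.4, 103.9, 66.2, 17.2)
(array([328., 212.]), 631.0, 123.3, 144.9, 71.3, -12.6)
(array([256., 198.]), 450.0, 310.3, 84.9, 68.0, 16.0)
(array([298., 189.]), 610.7, 308.7, 124.6, 70.4, 1.7)
(array([253., 105.]), 848.0, 1421.4, 312.1, 100.7, 71.3)
(array([25., 78.]), -494.4, 2900.8, 870.1, 75.7, -83.1)
(array([105.,  73.]), 52.5, 2881.5, 689.4, 73.1, -86.4)
[ 30   7 233]
[ 23  14 164]
[ 30   6 212]
[(array([373., 279.]), 568.5, -214.8, 169.2, 141.3, 87.0)]
topcam [0.42822129 0.02732139 1.37096487]
nut top view z.07 [[ 0.60583875 -0.032059    0.07      ]] clevis z.04 [[ 0.59778529 -0.12914288  0.035     ]]
hinge base plate [[ 0.59524566 -0.33103964  0.02      ]] stop top [[ 0.63874998 -0.22652676  0.076     ]]
```

```bash
python3 -c "
from h import *
go(.631,.1213,.15,77.5)"
```

```text
t [-0.5803 -0.3487  0.0811] a [-0.0012  0.     -0.0356] J7 -0.09
```

```bash
python3 -m handwheel '[[[-0.06,-0.035,0,0,0,0,0.0854],[-0.12,-0.072,0,0,0,0,0.0854],[-0.17,-0.103,0,0,0,0,0.0854],[-0.22,-0.133,0,0,0,0,0.0854],[-0.27,-0.163,0,0,0,0,0.0854],[-0.32,-0.193,0,0,0,0,0.0854],[-0.37,-0.223,0,0,0,0,0.0854],[-0.42,-0.253,0,0,0,0,0.0854]]]' 40; python3 -c "
from h import *
show();go(.631,.1213,.12,77.5)"
```

```text
clock: 1.1
position: [0.5009, 0.2531, 0.2312]
ee_rot: [0.126, 0.992, 0.0, -0.0]
ft_force: [0.8, 0.9, -0.3]
grip_width: 1.002
t 1.1 p [0.5009 0.2531 0.2312] q [ 1.265e-01  9.920e-01  0.000e+00 -1.000e-04] F [ 0.83  0.86 -0.28] g 1.002
t [-0.1591 -0.0949  0.1111] a [ 0.     -0.0002 -0.0355] J7 0.81
```

```bash
python3 -m handwheel '[[[-0.05,-0.03,0.02,0,0,0,0.0854],[-0.1,-0.06,0.05,0,0,-0.02,0.0854],[-0.15,-0.09,0.08,0,0,-0.0355,0.0854],[-0.159,-0.095,0.11,0,0,-0.0355,0.0854],[-0.159,-0.095,0.111,0,0,-0.0355,0.0854]]]' 40
python3 - <<'E'
from h import *
show();go(.631,.1213,.0,77.5)
cv2.imwrite('pics/t1.png',manip.camera('top'));cv2.imwrite('pics/s1.png',cv2.resize(manip.camera('side')[90:290,180:430],None,fx=3,fy=3)) 
print(proj('side',manip.get_obs()['position']),proj('top',manip.get_obs()['position']))
E
```

```text
clock: 1.72
position: [0.6287, 0.1209, 0.1172]
ee_rot: [0.11, 0.994, -0.001, -0.002]
ft_force: [-0.5, 0.4, -0.0]
grip_width: 1.0
t 1.73 p [0.6287 0.1209 0.1172] q [ 0.1102  0.9939 -0.0014 -0.0024] F [-0.52  0.41 -0.03] g 1.0
t [-0.0027  0.0013  0.1172] a [-0.0033 -0.0045 -0.0026] J7 1.2
[[328.43126017 181.74089515]] [[292.63892598 164.40128344]]
```

View pics/s1.png

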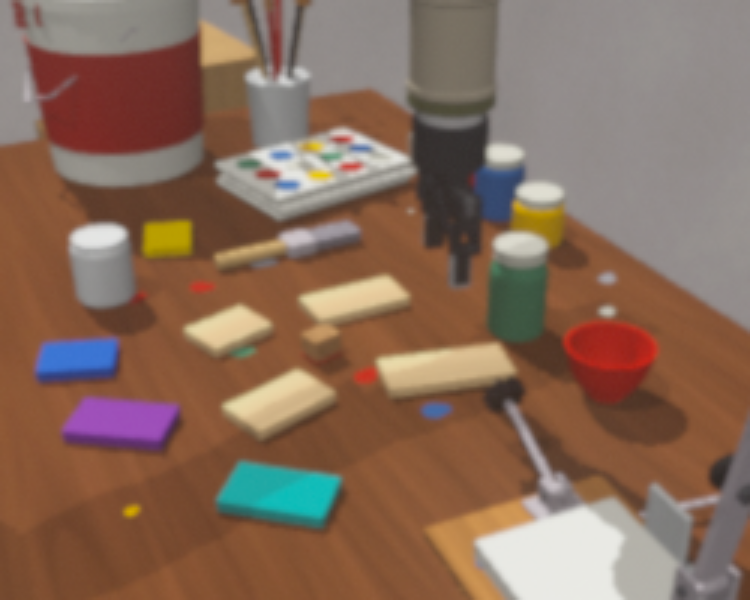

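```bash
python3 -m handwheel '[[[-0.0027,0.0013,0.04,-0.0033,-0.0045,-0.0026,0.0854],[-0.0027,0.0013,0.08,-0.0033,-0.0045,-0.0026,0.0854],[-0.0027,0.0013,0.105,-0.0033,-0.0045,-0.0026,0.0854],[-0.0027,0.0013,0.116,-0.0033,-0.0045,-0.0026,0.0854],[-0.0027,0.0013,0.116,-0.0033,-0.0045,-0.0026,0.0854],[-0.0027,0.0013,0.116,-0.0033,-0.0045,-0.0026,0.063],[-0.0027,0.0013,0.116,-0.0033,-0.0045,-0.0026,0.063]]]' 30
python3 - <<'E'
from h import *
show()
cv2.imwrite('pics/s2.png',cv2.resize(manip.camera('side')[130:250,260:420],None,fx=5,fy=5))
E
```

```text
clock: 2.7
position: [0.6338, 0.1231, 0.0063]
ee_rot: [0.108, 0.994, 0.002, 0.003]
ft_force: [-3.2, -1.0, 8.0]
grip_width: 0.736
t 2.7 p [0.6338 0.1231 0.0063] q [0.1079 0.9942 0.0016 0.0033] F [-3.22 -0.96  7.99] g 0.736
```

View pics/s2.png

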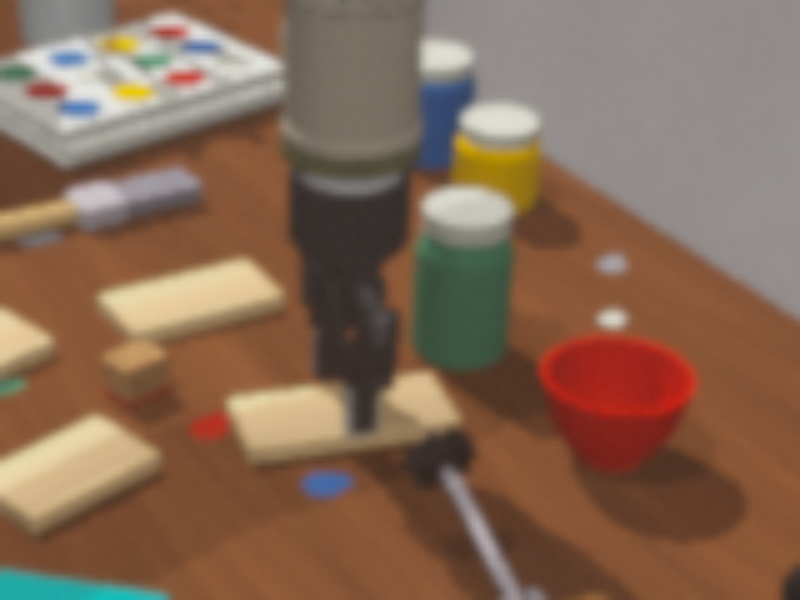

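```bash
python3 -m handwheel '[[[0,0,-0.01,0,0,0,0.07],[0,0,-0.02,0,0,0,0.0854],[0,0,-0.02,0,0,0,0.0854],[0,0,-0.02,0,0,0,0.0854]]]' 30
python3 - <<'E'
from h import *
show()
im=manip.camera('side')
cv2.imwrite('pics/s3.png',cv2.resize(im[130:250,260:420],None,fx=5,fy=5)) 
im=manip.camera('top')
cv2.imwrite('pics/t3.png',cv2.resize(im[110:250,210:380],None,fx=4,fy=4))
for r in rect('top',wood(im),.012): print(r)
go(.631,.1213,.03,77.5)
E
```

```text
clock: 3.25
position: [0.6328, 0.1235, 0.0243]
ee_rot: [0.108, 0.994, 0.002, 0.002]
ft_force: [-0.8, 0.2, -0.4]
grip_width: 0.999
t 3.25 p [0.6328 0.1235 0.0243] q [0.1076 0.9942 0.0015 0.0024] F [-0.76  0.17 -0.38] g 0.999
(array([239., 224.]), 450.0, 309.8, 82.2, 61.0, 16.9)
(array([188., 196.]), 540.8, 477.0, 93.1, 13.3, 1.7)
(array([239., 174.]), 609.8, 308.1, 124.2, 56.6, 1.1)
(array([584., 169.]), 632.0, -816.7, 134.9, 26.0, 1.7)
t [ 0.001  -0.0024 -0.0061] a [0.0031 0.0039 0.0026] J7 1.23
```

View pics/s3.png

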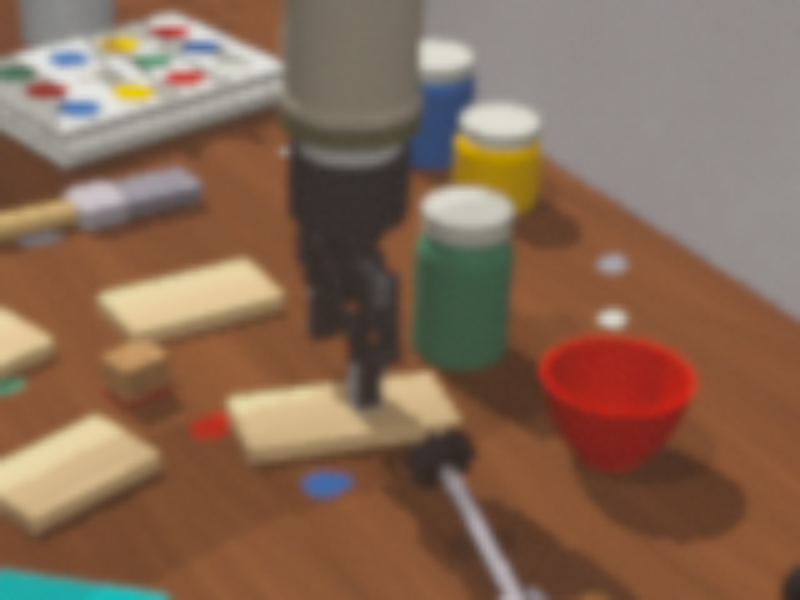

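View pics/t3.png

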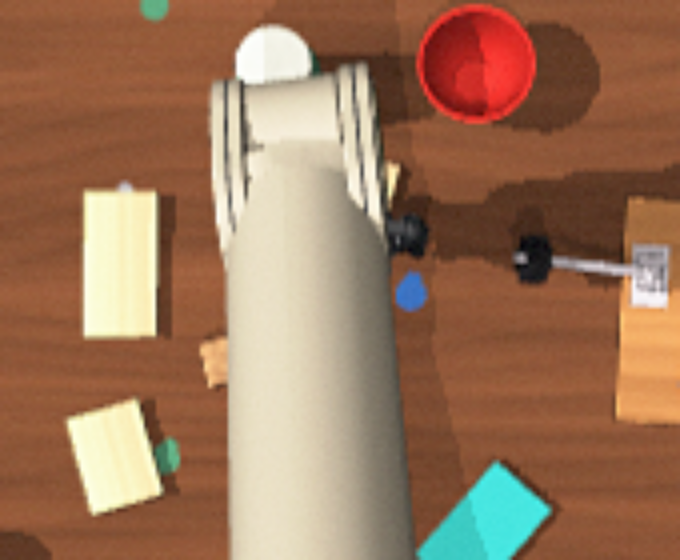

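Run:
```python
from h import *
o=manip.get_obs();R=Rn.from_quat(o['ee_rot']).as_matrix();p=o['position']
for off in (42,56):
  for s in (1,-1):
    for wx in (-11,11):
      P=p+R@np.array([wx*1e-3,s*off*1e-3,-.011]);print(off*s,wx,P.round(3),(proj('side',P)[0]-[260,130])*5)
im=manip.camera('side')
m=wood(im)
c=[q for q in rect('side',m,.012,60)];
for r in c: print(r)
# board corners projected from top estimate
a=np.radians(-12.5);u=np.array([np.cos(a),np.sin(a)]);v=np.array([-u[1],u[0]])
for sx,sy in((1,1),(1,-1),(-1,-1),(-1,1)):
  P=np.array([.631,.1213])+sx*.07*u+sy*.03*v
  print((proj('side',np.r_[P,.012])[0]-[260,130])*5)
```

```text
42 -11 [0.652 0.162 0.035] [339.95601803 341.58791146]
42 11 [0.631 0.167 0.035] [308.36148647 345.87943458]
-42 -11 [0.634 0.08  0.035] [379.20341943 406.6256907 ]
-42 11 [0.613 0.085 0.035] [345.89182666 411.47819867]
56 -11 [0.655 0.176 0.035] [333.84167382 331.45584714]
56 11 [0.634 0.18  0.035] [302.5165109  335.66311778]
-56 -11 [0.631 0.066 0.035] [386.2058146  418.22970586]
-56 11 [0.61  0.071 0.035] [352.59005265 423.18597688]
(array([272., 223.]), 445.6, 144.4, 106.1, 66.1, 16.7)
(array([319., 213.]), 600.1, 130.7, 82.1, 69.6, -13.5)
(array([344., 209.]), 681.2, 111.0, 63.7, 38.1, 75.6)
(array([255., 198.]), 449.2, 309.8, 87.5, 68.0, 16.9)
(array([298., 189.]), 610.2, 308.0, 124.5, 70.6, 0.4)
(array([ 38., 151.]), -252.9, 1163.2, 298.1, 42.2, -85.5)
(array([253., 105.]), 848.0, 1421.4, 312.1, 100.7, 71.3)
(array([57., 74.]), -237.6, 2933.5, 884.9, 589.5, -83.8)
[427.53055851 370.75610341]
[458.19965067 416.89946259]
[249.27687529 446.91597036]
[226.33096801 398.23292092]
```

```bash
python3 -m handwheel '[[[0.001,-0.0024,0,0.003,0.004,0.0026,0.0854],[0.001,-0.0024,0,0.003,0.004,0.0026,0.0854],[0.001,-0.0024,0,0.003,0.004,0.0026,0.0854],[0.001,-0.0024,0,0.003,0.004,0.0026,0.0854]]]' 30; python3 -c "
from h import *
go(.631,.1215,.0,77.5)"
```

```text
clock: 3.9
position: [0.6313, 0.1214, 0.0243]
ee_rot: [0.109, 0.994, 0.0, 0.0]
ft_force: [0.3, 0.5, 1.2]
grip_width: 0.999
t [0.0004 0.0001 0.0243] a [ 0.0004  0.0005 -0.0001] J7 1.23
```

```bash
python3 -m handwheel '[[[0,0,0.015,0,0,0,0.0854],[0,0,0.0235,0,0,0,0.0854],[0,0,0.0235,0,0,0,0.0854],[0,0,0.0235,0,0,0,0.0854],[0,0,0.0235,0,0,0,0.05],[0,0,0.0235,0,0,0,0.05],[0,0,0.0235,0,0,0,0.05],[0,0,0.0235,0,0,0,0.05]]]' 30
python3 - <<'E'
from h import *
show()
im=manip.camera('side')
cv2.imwrite('pics/s4.png',cv2.resize(im[130:250,260:420],None,fx=5,fy=5))
E
```

```text
clock: 4.9
position: [0.6317, 0.1214, 0.0013]
ee_rot: [0.109, 0.994, 0.0, 0.001]
ft_force: [-1.3, 0.1, 5.6]
grip_width: 0.69
t 4.9 p [0.6317 0.1214 0.0013] q [1.089e-01 9.940e-01 4.000e-04 7.000e-04] F [-1.31  0.13  5.57] g 0.69
```

View pics/s4.png

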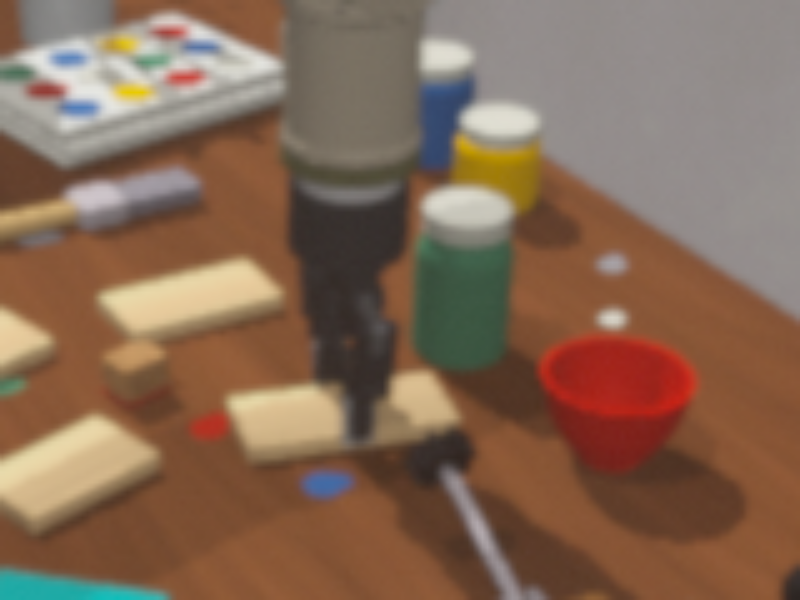

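```bash
python3 -m handwheel '[[[0,0,-0.01,0,0,0,0.05],[0,0,-0.03,0,0,0,0.05],[0,0,-0.06,0,0,0,0.05],[0,0,-0.1,0,0,0,0.05],[0,0,-0.14,0,0,0,0.05],[0,0,-0.15,0,0,0,0.05],[0,0,-0.15,0,0,0,0.05]]]' 40
python3 - <<'E'
from h import *
show()
im=manip.camera('side')
cv2.imwrite('pics/s5.png',cv2.resize(im[90:250,240:440],None,fx=4,fy=4)) 
go(.567,-.2278,.15,87)
E
```

```text
clock: 5.82
position: [0.6315, 0.1213, 0.1518]
ee_rot: [0.109, 0.994, 0.001, 0.001]
ft_force: [-0.5, 0.1, -0.8]
grip_width: 0.688
t 5.83 p [0.6315 0.1213 0.1518] q [1.09e-01 9.94e-01 5.00e-04 9.00e-04] F [-0.55  0.11 -0.83] g 0.688
t [-0.0132 -0.3546  0.0004] a [ 0.0002 -0.     -0.1658] J7 1.2
```

View pics/s5.png

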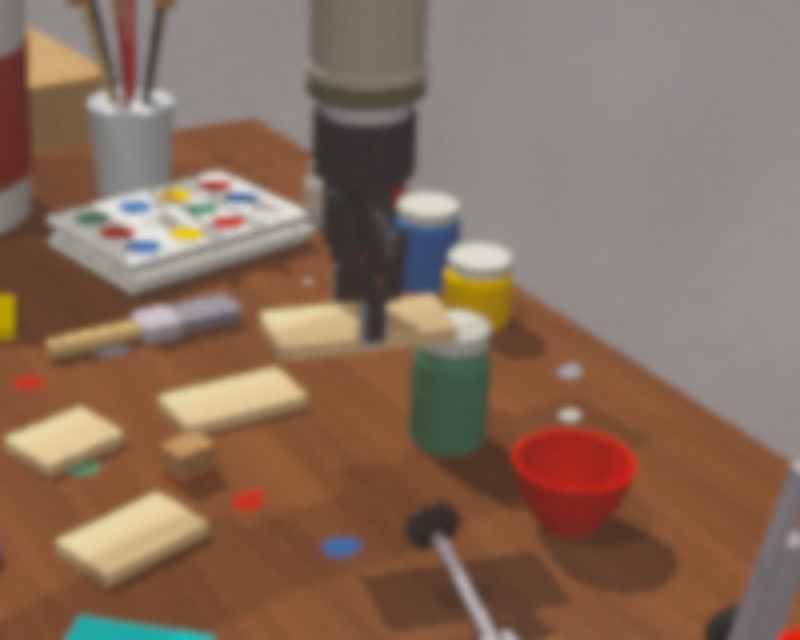

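```bash
python3 -m handwheel '[[[0.02,-0.04,0,0,0,-0.02,0.05],[0.02,-0.09,0,0,0,-0.05,0.05],[0.01,-0.14,0,0,0,-0.08,0.05],[0,-0.19,0,0,0,-0.11,0.05],[-0.005,-0.24,0,0,0,-0.14,0.05],[-0.01,-0.29,0,0,0,-0.166,0.05],[-0.01,-0.33,0,0,0,-0.166,0.05],[-0.0085,-0.3545,0,0,0,-0.166,0.05]]]' 40;python3 -m handwheel '[[[0,0,0,0,0,0,0.05],[0,0,0,0,0,0,0.05],[0,0,0,0,0,0,0.05]]]'
python3 - <<'E'
from h import *
show()
im=manip.camera('top')
cv2.imwrite('pics/t6.png',cv2.resize(im[110:250,300:500],None,fx=4,fy=4))
cv2.imwrite('pics/s6.png',cv2.resize(manip.camera('side')[160:340,290:510],None,fx=3,fy=3)) 
go(.562,-.2275,.045,87)
E
```

```text
clock: 6.88
position: [0.561, -0.229, 0.1491]
ee_rot: [0.027, 1.0, 0.0, -0.001]
ft_force: [0.5, 1.1, -0.9]
grip_width: 0.688
clock: 7.25
position: [0.5631, -0.225, 0.1502]
ee_rot: [0.025, 1.0, 0.0, -0.0]
ft_force: [-0.2, 0.3, -1.0]
grip_width: 0.683
t 7.25 p [ 0.5631 -0.225   0.1502] q [ 2.510e-02  9.997e-01  5.000e-04 -0.000e+00] F [-0.22  0.34 -0.96] g 0.683
t [ 0.001  -0.0021  0.1055] a [0.0006 0.0004 0.0016] J7 1.96
```

View pics/s6.png

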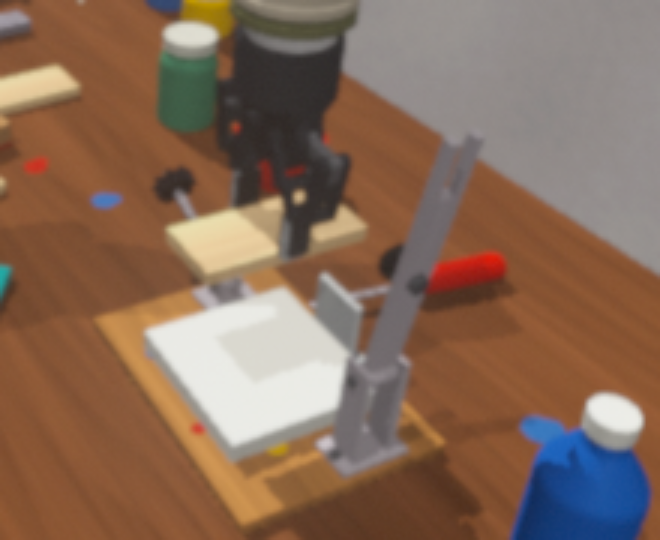

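View pics/t6.png

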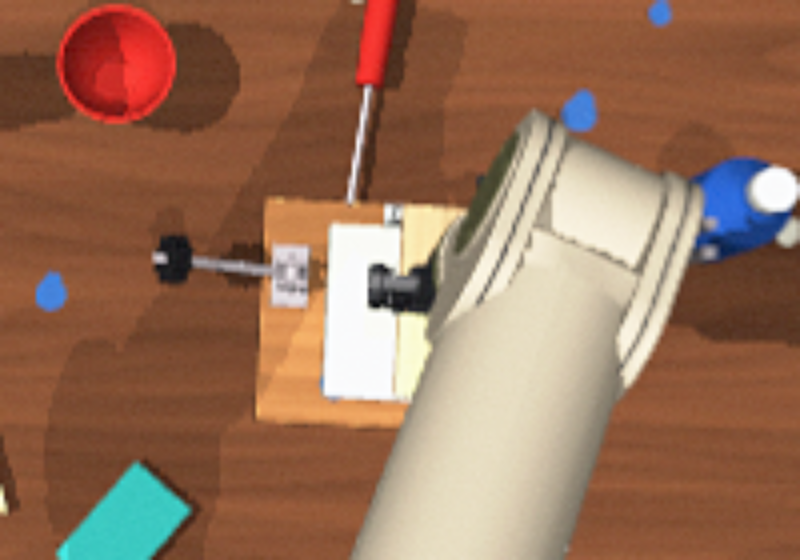

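```bash
python3 -m handwheel '[[[0.001,-0.0021,0.03,0,0,0.001,0.05],[0.001,-0.0021,0.06,0,0,0.001,0.05],[0.001,-0.0021,0.09,0,0,0.001,0.05],[0.001,-0.0021,0.1055,0,0,0.001,0.05],[0.001,-0.0021,0.1055,0,0,0.001,0.05],[0.001,-0.0021,0.1055,0,0,0.001,0.05],[0.001,-0.0021,0.1055,0,0,0.001,0.05]]]' 40
python3 - <<'E'
from h import *
show()
im=manip.camera('top')
cv2.imwrite('pics/t7.png',cv2.resize(im[110:250,300:500],None,fx=4,fy=4))
cv2.imwrite('pics/s7.png',cv2.resize(manip.camera('side')[190:330,300:460],None,fx=4,fy=4)) 
go(.562,-.2275,.0325,87)
E
```

```text
clock: 8.22
position: [0.5624, -0.2289, 0.0463]
ee_rot: [0.027, 1.0, -0.0, 0.001]
ft_force: [0.1, 0.2, 0.1]
grip_width: 0.684
t 8.22 p [ 0.5624 -0.2289  0.0463] q [ 0.0266  0.9996 -0.      0.0012] F [0.12 0.21 0.06] g 0.684
t [0.0003 0.0013 0.0135] a [ 0.0001  0.0018 -0.0009] J7 2.01
```

View pics/s7.png

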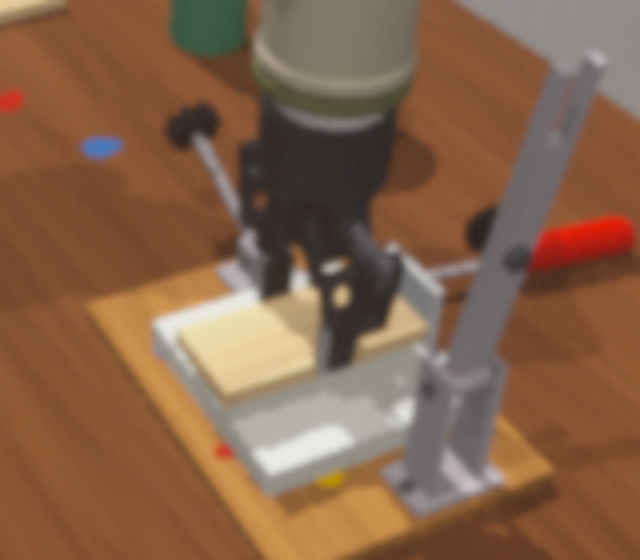

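```bash
python3 -m handwheel '[[[0.0003,0.0013,0.007,0,0.0015,0,0.05],[0.0003,0.0013,0.0135,0,0.0015,0,0.05],[0.0003,0.0013,0.0135,0,0.0015,0,0.05],[-0.002,0.0013,0.0135,0,0.0015,0,0.05],[-0.003,0.0013,0.0135,0,0.0015,0,0.05],[-0.004,0.0013,0.0135,0,0.0015,0,0.05],[-0.004,0.0013,0.0135,0,0.0015,0,0.05]]]' 40
python3 - <<'E'
from h import *
show()
go(.567,-.2278,.0325,87)
E
```

```text
clock: 9.2
position: [0.5659, -0.2276, 0.0315]
ee_rot: [0.027, 1.0, 0.0, -0.0]
ft_force: [-0.6, -0.4, 0.3]
grip_width: 0.685
t 9.2 p [ 0.5659 -0.2276  0.0315] q [ 2.670e-02  9.996e-01  1.000e-04 -4.000e-04] F [-0.61 -0.36  0.29] g 0.685
t [-0.0011 -0.0001 -0.001 ] a [ 0.0002 -0.0008 -0.001 ] J7 2.01
```

No stop contact yet. Push on in 1 mm steps.

```bash
python3 -m handwheel '[[[-0.001,0,0,0,0,0,0.05],[-0.001,0,0,0,0,0,0.05],[-0.002,0,0,0,0,0,0.05],[-0.002,0,0,0,0,0,0.05]]]' 40; python3 -m handwheel '[[[-0.001,0,0,0,0,0,0.05],[-0.001,0,0,0,0,0,0.05],[-0.001,0,0,0,0,0,0.05]]]' 40
python3 - <<'E'
from h import *
show()
go(.567,-.2278,.0325,87)
cv2.imwrite('pics/s8.png',cv2.resize(manip.camera('side')[220:320,340:440],None,fx=6,fy=6))
E
```

```text
clock: 9.7
position: [0.5679, -0.2276, 0.0316]
ee_rot: [0.027, 1.0, 0.0, -0.0]
ft_force: [0.5, -1.4, 0.1]
grip_width: 0.686
clock: 10.07
position: [0.5679, -0.2276, 0.0315]
ee_rot: [0.027, 1.0, 0.0, -0.001]
ft_force: [-4.9, 1.3, 3.1]
grip_width: 0.685
t 10.07 p [ 0.5679 -0.2276  0.0315] q [ 2.670e-02  9.996e-01  4.000e-04 -1.300e-03] F [-4.91  1.33  3.15] g 0.685
t [ 0.0009 -0.0002 -0.001 ] a [ 0.0008 -0.0027 -0.001 ] J7 2.01
```

View pics/s8.png

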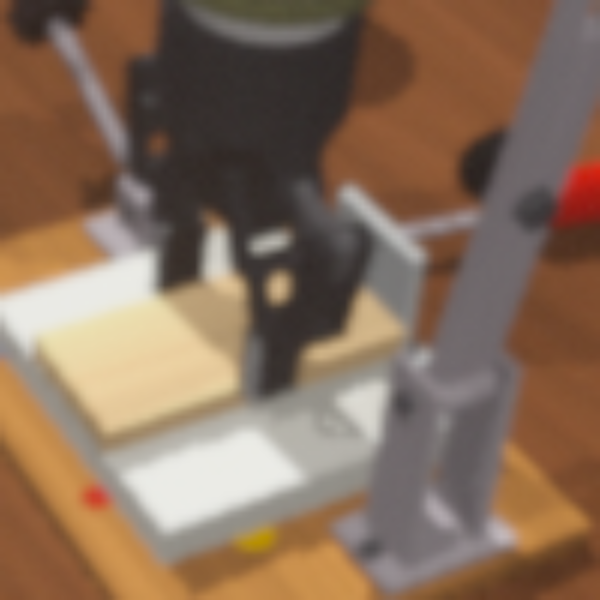

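```bash
python3 -m handwheel '[[[0.0005,0,0.0005,0,0,0,0.05],[0.0005,0,0.0005,0,0,0,0.065],[0.0005,0,0.0005,0,0,0,0.08],[0.0005,0,0.0005,0,0,0,0.0854],[0.0005,0,0.0005,0,0,0,0.0854],[0,0,-0.03,0,0,0,0.0854],[0,0,-0.06,0,0,0,0.0854],[0,0,-0.09,0,0,0,0.04]]]' 40
python3 - <<'E'
from h import *
show()
im=manip.camera('side')
cv2.imwrite('pics/s9.png',cv2.resize(im[220:320,340:440],None,fx=6,fy=6))
E
```

```text
clock: 11.12
position: [0.5688, -0.2278, 0.1226]
ee_rot: [0.027, 1.0, 0.0, -0.0]
ft_force: [0.5, 0.6, 0.1]
grip_width: 0.818
t 11.12 p [ 0.5688 -0.2278  0.1226] q [ 2.670e-02  9.996e-01  1.000e-04 -4.000e-04] F [0.51 0.58 0.13] g 0.818
```

View pics/s9.png

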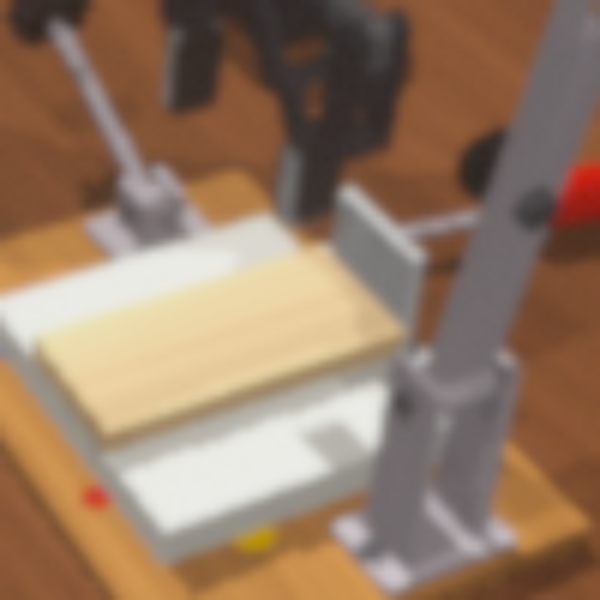

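```bash
cat >> h.py <<'E'
C0=np.array([.5672,-.2278]);CA=np.radians(-3.0)
def toclamp(P):
    d=np.atleast_2d(P)[:,:2]-C0;c,s=np.cos(CA),np.sin(CA);return np.c_[d[:,0]*c+d[:,1]*s,-d[:,0]*s+d[:,1]*c]
E
python3 - <<'E'
from h import *
c=np.array([(37,345),(105,437),(325,248),(408,332)])/6+[340,220]
print((toclamp(onz('side',c,.042))*1e3).round(1))
c=np.array([(165,540),(390,465),(0,300),(268,217)])/6+[340,220]
print((toclamp(onz('side',c,.030))*1e3).round(1))
E
```

```text
[[-70.9  24.2]
 [-72.  -31.5]
 [ 70.5  26. ]
 [ 70.4 -31.8]]
[[-71.7 -76.2]
 [ 27.4 -80. ]
 [-64.8  66.2]
 [ 69.5  65.5]]
```

```bash
python3 -m handwheel '[[[0,0.05,-0.02,0,0,0,0],[0,0.1,-0.03,0,0,0,0],[0,0.15,-0.03,0,0,0,0],[0,0.2,-0.03,0,0,0,0],[0,0.24,-0.03,0,0,0,0],[0,0.24,-0.03,0,0,0,0]]]' 40
python3 - <<'E'
from h import *
show()
im=manip.camera('top')
cv2.imwrite('pics/t9.png',cv2.resize(im[130:250,350:450],None,fx=5,fy=5)) 
for r in rect('top',wood(im),.042): 
    if r[0][0]>350 and r[0][0]<450:print(r,toclamp(np.array(r[1:3])/1e3)*1e3)
E
```

```text
clock: 11.92
position: [0.5817, 0.0162, 0.1515]
ee_rot: [0.024, 1.0, 0.001, -0.001]
ft_force: [0.0, -1.2, -0.6]
grip_width: 0.002
t 11.93 p [0.5817 0.0162 0.1515] q [ 2.370e-02  9.997e-01  9.000e-04 -6.000e-04] F [ 0.05 -1.17 -0.57] g 0.002
(array([404., 189.]), 567.1, -225.8, 144.0, 59.6, -3.9) [[-0.20453487  1.99202547]]
```

View pics/t9.png

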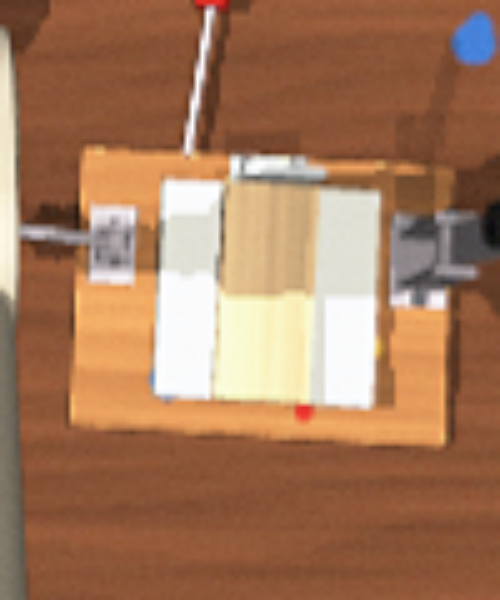

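Run:
```python
from h import *
f=lambda c:np.array(c)/5+[350,130]-.4
for c,z in (([(83,148),(452,165),(446,445),(70,428)],.012),([(162,180),(380,190),(374,407),(155,396)],.03),([(229,178),(318,184),(310,404),(214,397)],.042)):
    P=toclamp(onz('top',f(c),z))*1e3;print(P.round(1).tolist(),P.mean(0).round(1))
```

```text
[[91.6, 121.3], [93.3, -121.3], [-91.2, -123.5], [-94.0, 121.0]] [-0.1 -0.6]
[[70.0, 70.7], [71.1, -70.6], [-70.2, -71.8], [-71.0, 69.0]] [-0.  -0.7]
[[71.7, 29.3], [70.9, -27.9], [-71.3, -28.3], [-70.3, 32.9]] [0.2 1.5]
```

```bash
python3 -m handwheel '[[[0,-0.05,0.0,0,0,0,0],[0,-0.1,0.0,0,0,0,0],[0,-0.15,0.0,0,0,0,0],[0,-0.2,0.0,0,0,0,0],[0.002,-0.24,0.05,0,0,0,0],[0.002,-0.24,0.09,0,0,0,0],[0.002,-0.24,0.1,0,0,0,0],[0.002,-0.24,0.1,0,0,0,0]]]' 40; python3 -c "
from h import *
show();go(.567,-.226,.042,87)"
```

```text
clock: 12.98
position: [0.5669, -0.2278, 0.0521]
ee_rot: [0.027, 1.0, 0.0, -0.001]
ft_force: [-0.2, 0.3, 0.6]
grip_width: 0.003
t 12.97 p [ 0.5669 -0.2278  0.0521] q [ 2.670e-02  9.996e-01  1.000e-04 -5.000e-04] F [-0.24  0.25  0.64] g 0.003
t [-0.      0.0018  0.0101] a [ 0.0002 -0.0011 -0.001 ] J7 2.01
```

```bash
python3 -m handwheel '[[[0,0.0018,0.006,0,0,0,0],[0,0.0018,0.01,0,0,0,0],[0,0.0018,0.012,0,0,0,0],[0,0.0018,0.012,0,0,0,0]]]'; python3 -m handwheel '[[[0,0,0.001,0,0,0,0],[0,0,0.001,0,0,0,0]]]'
```

```text
clock: 13.48
position: [0.5677, -0.2255, 0.0421]
ee_rot: [0.026, 1.0, 0.001, 0.0]
ft_force: [-7.4, 4.1, 20.3]
grip_width: -0.005
clock: 13.72
position: [0.5678, -0.2255, 0.042]
ee_rot: [0.026, 1.0, 0.001, 0.001]
ft_force: [-11.6, 6.1, 29.3]
grip_width: -0.002
```

```bash
python3 -m handwheel '[[[0,0,-0.0015,0,0,0,0],[0,0,-0.0015,0,0,0,0],[0,0,-0.0015,0,0,0,0]]]'; python3 -m handwheel '[[[0,0,-0.03,0,0,0,0.02],[0,0,-0.08,0,0,0,0.0854],[0,0,-0.12,0,0,0,0.0854],[0,0.05,-0.12,0,0,0,0.0854],[0,0.1,-0.12,0,0,0,0.0854],[0,0.15,-0.12,0,0,0,0.0854],[0,0.2,-0.12,0,0,0,0.0854],[0,0.25,-0.12,0,0,0,0.0854]]]'
python3 - <<'E'
from h import *
show()
im=manip.camera('top');cv2.imwrite('pics/t10.png',im)
for r in rect('top',wood(im),.012): print(r)
for r in rect('top',wood(im),.042): 
    if r[0][0]>350 and r[0][0]<450:print(r,toclamp(np.array(r[1:3])/1e3)*1e3)
go(.6105,.3083,.12,91.3)
E
```

```text
clock: 14.1
position: [0.5677, -0.2254, 0.0421]
ee_rot: [0.026, 1.0, 0.001, 0.0]
ft_force: [-4.9, 3.0, 14.3]
grip_width: 0.002
clock: 15.1
position: [0.5804, 0.0256, 0.1609]
ee_rot: [0.026, 1.0, 0.0, 0.0]
ft_force: [0.5, 0.1, -0.1]
grip_width: 0.999
t 15.1 p [0.5804 0.0256 0.1609] q [2.650e-02 9.997e-01 4.000e-04 1.000e-04] F [ 0.55  0.08 -0.13] g 0.999
(array([239., 224.]), 449.6, 309.4, 82.8, 61.0, 16.6)
(array([290., 225.]), 445.6, 144.2, 103.1, 60.9, 16.8)
(array([188., 196.]), 540.8, 477.0, 93.1, 13.3, 1.7)
(array([403., 189.]), 570.0, -231.5, 147.7, 61.0, -3.9)
(array([239., 174.]), 609.8, 308.1, 124.2, 56.6, 1.1)
(array([584., 169.]), 632.0, -816.8, 134.9, 25.7, 1.6)
(array([403., 189.]), 566.9, -225.8, 144.5, 59.6, -3.9) [[-0.40426077  1.98155828]]
t [-0.0178  0.2749  0.0418] a [ 0.0044 -0.0003 -0.0674] J7 1.48
```

View pics/t10.png

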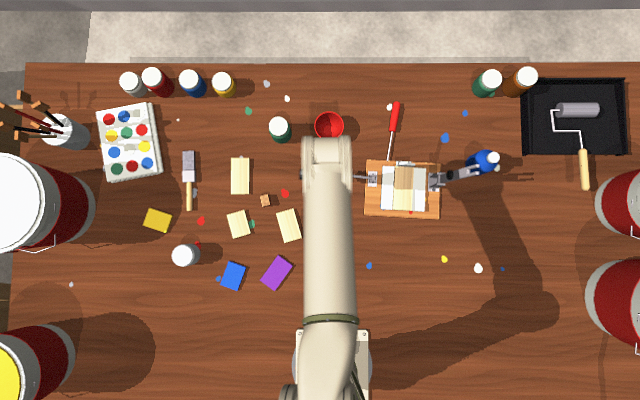

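Run:
```python
from h import *
im=cv2.imread('pics/t10.png')
cv2.imwrite('pics/c10.png',cv2.resize(im[145:205,215:275],None,fx=10,fy=10,interpolation=cv2.INTER_CUBIC))
print(onz('top',[(239.7,175.6)],.012))
```

```text
[[0.60915142 0.30737171 0.012     ]]
```

View pics/c10.png

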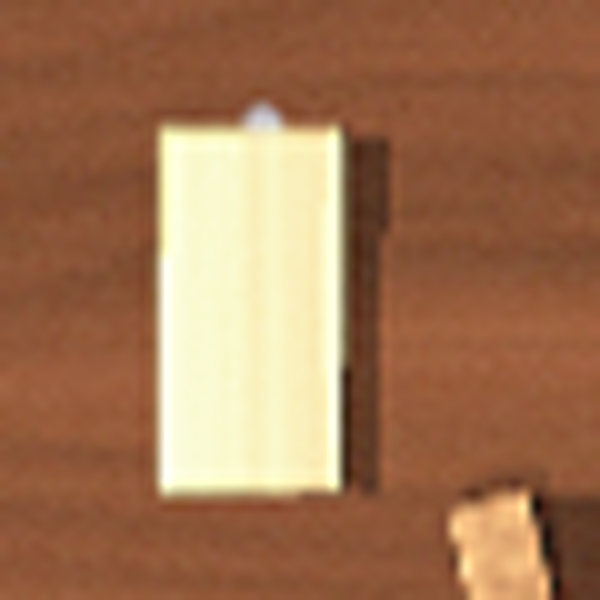

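```bash
python3 -m handwheel '[[[0,0.05,0,0,0,0,0.0854],[0,0.1,0,0,0,0,0.0854],[-0.005,0.15,0,0,0,-0.02,0.0854],[-0.012,0.2,0,0,0,-0.05,0.0854],[-0.017,0.25,0.02,0,0,-0.054,0.0854],[-0.017,0.2745,0.06,0,0,-0.054,0.0854],[-0.017,0.2745,0.1,0,0,-0.054,0.0854],[-0.017,0.2745,0.12,0,0,-0.054,0.0854]]]'; python3 -m handwheel '[[[0,0,0,0,0,0,0.0854],[0,0,0,0,0,0,0.0854],[0,0,0,0,0,0,0.0854]]]'
python3 - <<'E'
from h import *
im=manip.camera('side');cv2.imwrite('pics/s10.png',cv2.resize(im[130:250,220:380],None,fx=5,fy=5))
show();go(.6095,.308,.001,90.5)
E
```

```text
clock: 16.15
position: [0.6109, 0.2966, 0.0382]
ee_rot: [-0.001, 1.0, -0.001, -0.002]
ft_force: [0.1, -0.6, 0.3]
grip_width: 0.998
clock: 16.52
position: [0.6128, 0.2972, 0.0422]
ee_rot: [-0.0, 1.0, 0.001, 0.001]
ft_force: [-0.3, -0.2, -0.3]
grip_width: 1.001
t 16.57 p [0.6126 0.2972 0.0419] q [-2.e-04  1.e+00  8.e-04  5.e-04] F [-0.45  0.51  0.23] g 1.0
t [0.0032 0.0107 0.0409] a [ 0.0016  0.001  -0.0083] J7 1.16
```

View pics/s10.png

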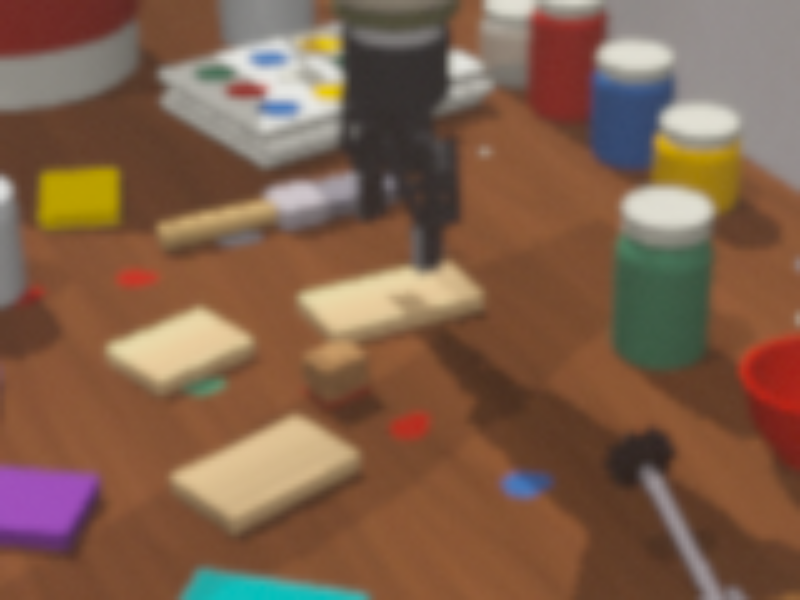

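```bash
python3 -m handwheel '[[[0.003,0.0107,0,0.001,0.001,-0.008,0.0854],[0.003,0.0107,0.01,0.001,0.001,-0.008,0.0854],[0.003,0.0107,0.025,0.001,0.001,-0.008,0.0854],[0.003,0.0107,0.04,0.001,0.001,-0.008,0.0854],[0.003,0.0107,0.04,0.001,0.001,-0.008,0.0854],[0.003,0.0107,0.04,0.001,0.001,-0.008,0.0854],[0.003,0.0107,0.04,0.001,0.001,-0.008,0.075]]]'; python3 -c "
from h import *
show();go(.6095,.308,.001,90.5)"
```

```text
clock: 17.45
position: [0.6092, 0.3078, 0.0009]
ee_rot: [-0.004, 1.0, -0.0, -0.001]
ft_force: [-0.5, 0.2, -0.2]
grip_width: 0.878
t 17.45 p [0.6092 0.3078 0.0009] q [-4.3e-03  1.0e+00 -1.0e-04 -5.0e-04] F [-0.46  0.23 -0.16] g 0.878
t [-0.0003  0.0002 -0.0001] a [-0.0002 -0.0011 -0.0002] J7 1.15
```

```bash
python3 -m handwheel '[[[0,0,0,0,0,0,0.05],[0,0,0,0,0,0,0.05],[0,0,0,0,0,0,0.05],[0,0,0,0,0,0,0.05]]]' 30;  python3 -m handwheel '[[[0,0,-0.02,0,0,0,0.05],[0,0,-0.05,0,0,0,0.05],[0,0,-0.1,0,0,0,0.05],[0,0,-0.15,0,0,0,0.05],[0,0,-0.16,0,0,0,0.05],[0,0,-0.16,0,0,0,0.05]]]' 40
python3 - <<'E'
from h import *
im=manip.camera('side');cv2.imwrite('pics/s11.png',cv2.resize(im[80:240,220:420],None,fx=4,fy=4))
show();go(.582,-.2285,.16,87)
E
```

```text
clock: 17.95
position: [0.6092, 0.3079, 0.0011]
ee_rot: [-0.004, 1.0, -0.0, -0.001]
ft_force: [-0.8, -0.9, 6.0]
grip_width: 0.693
clock: 18.7
position: [0.6093, 0.3079, 0.1614]
ee_rot: [-0.004, 1.0, 0.0, -0.0]
ft_force: [0.1, 0.6, -1.1]
grip_width: 0.686
t 18.75 p [0.6086 0.3077 0.1598] q [-4.4e-03  1.0e+00 -5.0e-04 -1.4e-03] F [ 0.84 -0.06  0.09] g 0.687
t [ 3.140e-02 -5.359e-01  4.000e-04] a [-0.001  -0.0027  0.0612] J7 1.13
```

View pics/s11.png

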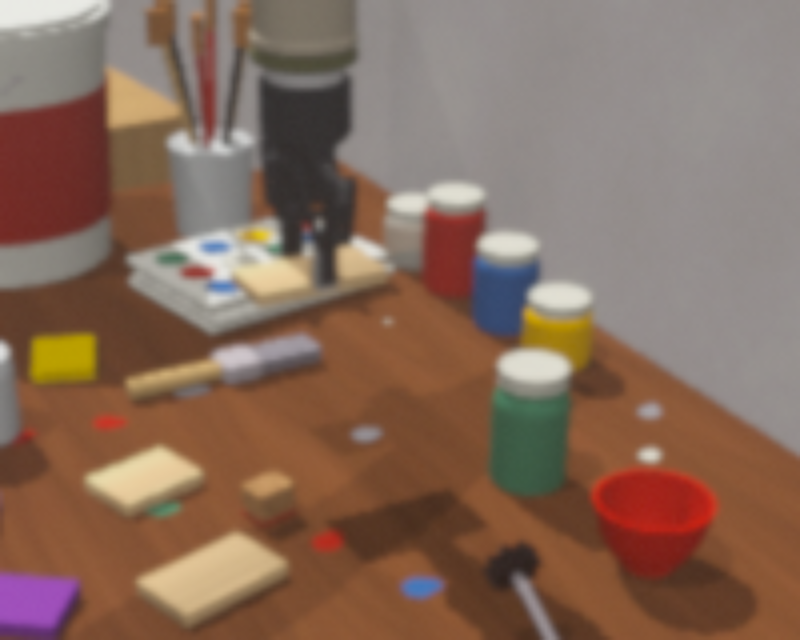

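```bash
python3 -m handwheel '[[[0.01,-0.05,0,0,0,0,0.05],[0.02,-0.11,0,0,0,0,0.05],[0.03,-0.17,0,0,0,0,0.05],[0.04,-0.23,0,0,0,0,0.05],[0.04,-0.29,0,0,0,0,0.05],[0.042,-0.35,0,0,0,0.02,0.05],[0.042,-0.41,0,0,0,0.04,0.05],[0.042,-0.46,0,0,0,0.06,0.05]]]';python3 -m handwheel '[[[0,-0.02,0,0,0,0,0.05],[0,-0.02,0,0,0,0,0.05],[0,-0.02,0,0,0,0,0.05]]]'
python3 - <<'E'
from h import *
show();go(.5712,-.2292,.06,87)
E
```

```text
clock: 19.75
position: [0.5697, -0.1549, 0.1592]
ee_rot: [0.027, 1.0, -0.0, -0.002]
ft_force: [0.6, 0.7, 0.1]
grip_width: 0.689
clock: 20.12
position: [0.5699, -0.1708, 0.1597]
ee_rot: [0.025, 1.0, 0.0, -0.002]
ft_force: [-0.6, 0.6, -1.2]
grip_width: 0.686
t 20.12 p [ 0.5699 -0.1708  0.1597] q [ 2.490e-02  9.997e-01  1.000e-04 -1.800e-03] F [-0.6   0.63 -1.16] g 0.686
t [-0.0046 -0.0582  0.0997] a [ 0.     -0.0036  0.0026] J7 1.86
```

```bash
python3 -m handwheel '[[[-0.0045,-0.03,0,0,-0.003,0.002,0.05],[-0.0045,-0.058,0.02,0,-0.003,0.002,0.05],[-0.0045,-0.058,0.05,0,-0.003,0.002,0.05],[-0.0045,-0.058,0.08,0,-0.003,0.002,0.05],[-0.0045,-0.058,0.1,0,-0.003,0.002,0.05],[-0.0045,-0.058,0.1,0,-0.003,0.002,0.05],[-0.0045,-0.058,0.1,0,-0.003,0.002,0.05],[-0.0045,-0.058,0.1,0,-0.003,0.002,0.05]]]'
python3 - <<'E'
from h import *
show();go(.5712,-.2292,.044,87)
E
```

```text
clock: 21.12
position: [0.5722, -0.2309, 0.062]
ee_rot: [0.027, 1.0, -0.001, 0.002]
ft_force: [-0.1, -0.4, -1.2]
grip_width: 0.687
t 21.12 p [ 0.5722 -0.2309  0.062 ] q [ 2.660e-02  9.996e-01 -6.000e-04  1.500e-03] F [-0.06 -0.37 -1.22] g 0.687
t [0.0011 0.0017 0.018 ] a [-0.0011  0.003  -0.0008] J7 2.01
```

```bash
python3 -m handwheel '[[[0.001,0.0015,0.01,-0.001,0.003,0,0.05],[0.001,0.0015,0.018,-0.001,0.003,0,0.05],[0.001,0.0015,0.018,-0.001,0.003,0,0.05],[0.001,0.0015,0.018,-0.001,0.003,0,0.05]]]'
python3 - <<'E'
from h import *
show();go(.5772,-.2295,.044,87)
E
```

```text
clock: 21.62
position: [0.5705, -0.2291, 0.0424]
ee_rot: [0.027, 1.0, 0.0, -0.001]
ft_force: [0.6, 0.4, -0.2]
grip_width: 0.683
t 21.62 p [ 0.5705 -0.2291  0.0424] q [ 2.660e-02  9.996e-01  2.000e-04 -1.000e-03] F [ 0.62  0.42 -0.24] g 0.683
t [-0.0067 -0.0001 -0.0016] a [ 0.0003 -0.0021 -0.0008] J7 2.02
```

```bash
python3 -m handwheel '[[[-0.002,0,0,0,0,0,0.05],[-0.004,0,0,0,0,0,0.05],[-0.005,0,0,0,0,0,0.05],[-0.0065,0,0,0,0,0,0.05],[-0.008,0,0,0,0,0,0.05],[-0.008,0,0,0,0,0,0.05]]]'
python3 - <<'E'
from h import *
show();go(.5772,-.2295,.044,87)
E
```

```text
clock: 22.38
position: [0.5773, -0.2295, 0.0424]
ee_rot: [0.027, 1.0, 0.001, -0.002]
ft_force: [-5.3, 2.5, 1.3]
grip_width: 0.684
t 22.38 p [ 0.5773 -0.2295  0.0424] q [ 2.680e-02  9.996e-01  5.000e-04 -2.200e-03] F [-5.25  2.5   1.31] g 0.684
t [ 0.0001  0.     -0.0016] a [ 0.0009 -0.0044 -0.0013] J7 2.02
```

```bash
python3 -m handwheel '[[[0.001,0,0,0,0,0,0.05],[0.001,0,0,0,0,0,0.065],[0.001,0,0,0,0,0,0.08],[0.001,0,0,0,0,0,0.0854],[0.001,0,0,0,0,0,0.0854],[0.001,0,-0.03,0,0,0,0.0854],[0,0,-0.06,0,0,0,0.06],[0,0.02,-0.1,0,0,0,0]]]' 40;  python3 -m handwheel '[[[0,0.06,0,0,0,0,0],[0,0.12,0,0,0,0,0],[0,0.18,0,0,0,0,0],[0,0.22,0,0,0,0,0],[0,0.22,0,0,0,0,0]]]' 40
python3 - <<'E'
from h import *
show()
im=manip.camera('top');cv2.imwrite('pics/t12.png',im)
cv2.imwrite('pics/t12c.png',cv2.resize(im[130:250,350:450],None,fx=5,fy=5)) 
for r in rect('top',wood(im),.012): print(r)
for r in rect('top',wood(im),.054): 
    if r[0][0]>350 and r[0][0]<450:print(r,toclamp(np.array(r[1:3])/1e3)*1e3)
go(.5772,-.2275,.065,87)
E
```

```text
clock: 23.38
position: [0.5788, -0.211, 0.1432]
ee_rot: [0.028, 1.0, -0.0, -0.002]
ft_force: [1.1, -0.2, -0.1]
grip_width: 0.604
clock: 24.0
position: [0.5915, 0.0146, 0.1426]
ee_rot: [0.023, 1.0, 0.001, -0.001]
ft_force: [-0.0, -0.8, 0.0]
grip_width: 0.001
t 24.0 p [0.5915 0.0146 0.1426] q [ 2.350e-02  9.997e-01  9.000e-04 -1.000e-03] F [-0.02 -0.78  0.  ] g 0.001
(array([239., 224.]), 449.6, 309.4, 82.8, 61.0, 16.6)
(array([290., 225.]), 446.9, 143.1, 103.8, 58.2, 16.9)
(array([188., 196.]), 540.8, 477.0, 93.1, 13.3, 1.7)
(array([403., 190.]), 569.9, -232.3, 147.6, 64.9, -5.3)
(array([584., 169.]), 632.0, -816.2, 134.9, 27.0, 1.7)
(array([403., 190.]), 565.5, -224.3, 143.1, 62.9, -5.3) [[-1.88084606  3.40623225]]
t [ 0.002  -0.2396  0.0776] a [ 0.0005 -0.002   0.002 ] J7 1.53
```

View pics/t12c.png

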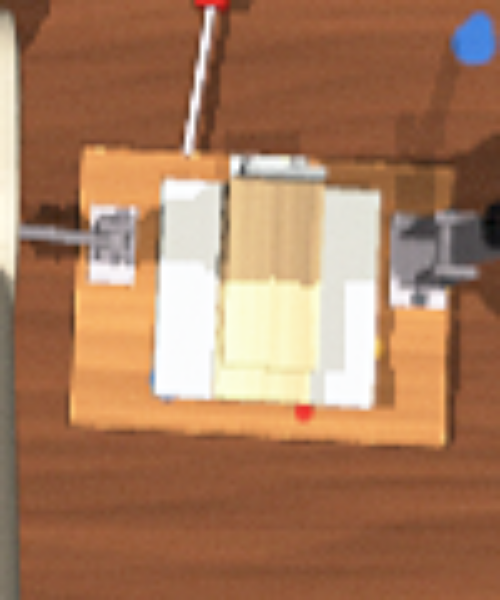

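Run:
```python
from h import *
f=lambda c:np.array(c)/5+[350,130]-.4
P=toclamp(onz('top',f([(231,178),(326,181),(318,374),(223,368)]),.054))*1e3;print(P.round(1).tolist(),P.mean(0).round(1))
```

```text
[[69.7, 30.0], [71.1, -30.4], [-52.7, -30.1], [-52.3, 30.0]] [ 9.  -0.1]
```

```bash
python3 -m handwheel '[[[0,-0.06,0,0,0,0,0],[0,-0.12,0,0,0,0,0],[0,-0.18,0,0,0,0,0],[0.002,-0.2385,0.02,0,0,0,0],[0.002,-0.2385,0.06,0,0,0,0],[0.002,-0.2385,0.0775,0,0,0,0],[0.002,-0.2385,0.0775,0,0,0,0],[0.002,-0.2385,0.0775,0,0,0,0]]]'; python3 -c "
from h import *
show();go(.577,-.228,.054,87)"
```

```text
clock: 25.05
position: [0.5776, -0.2277, 0.0667]
ee_rot: [0.026, 1.0, -0.0, -0.0]
ft_force: [-0.6, 0.2, 0.1]
grip_width: 0.003
t 25.05 p [ 0.5776 -0.2277  0.0667] q [ 0.0261  0.9997 -0.     -0.    ] F [-0.59  0.21  0.06] g 0.003
t [ 0.0006 -0.0003  0.0127] a [-0.     -0.      0.0001] J7 2.01
```

```bash
python3 -m handwheel '[[[0,0,0.007,0,0,0,0],[0,0,0.0115,0,0,0,0],[0,0,0.0135,0,0,0,0],[0,0,0.0135,0,0,0,0]]]'; python3 -m handwheel '[[[0,0,0,0,0,0,0],[0,0,0,0,0,0,0],[0,0,0,0,0,0,0]]]'
```

```text
clock: 25.55
position: [0.577, -0.2278, 0.0541]
ee_rot: [0.027, 1.0, 0.001, -0.0]
ft_force: [-9.5, 5.2, 23.5]
grip_width: 0.001
clock: 25.92
position: [0.577, -0.2278, 0.0541]
ee_rot: [0.027, 1.0, 0.001, -0.0]
ft_force: [-9.7, 5.5, 24.1]
grip_width: 0.001
```

```bash
python3 -m handwheel '[[[0,0,-0.03,0,0,0,0.02],[0,0,-0.08,0,0,0,0.0854],[0,0,-0.12,0,0,0,0.0854],[0,0.05,-0.12,0,0,0,0.0854],[0,0.1,-0.12,0,0,0,0.0854],[0,0.15,-0.12,0,0,0,0.0854],[0,0.2,-0.12,0,0,0,0.0854],[0,0.24,-0.12,0,0,0,0.0854]]]'
python3 - <<'E'
from h import *
show()
im=manip.camera('top');cv2.imwrite('pics/t13.png',im)
cv2.imwrite('pics/t13c.png',np.hstack([cv2.resize(im[130:250,350:450],None,fx=4,fy=4),cv2.resize(im[190:270,220:320],None,fx=4,fy=4)[:480]]) if False else cv2.resize(im[130:260,220:450],None,fx=3.4,fy=3.4)) 
for r in rect('top',wood(im),.012): print(r)
for r in rect('top',wood(im),.054): 
    if r[0][0]>350 and r[0][0]<450:print(r,toclamp(np.array(r[1:3])/1e3)*1e3)
go(.446,.1435,.12,106.8)
E
```

```text
clock: 26.92
position: [0.5895, 0.0141, 0.1718]
ee_rot: [0.026, 1.0, 0.0, -0.001]
ft_force: [0.5, -0.9, -0.1]
grip_width: 1.004
t 26.93 p [0.5895 0.0141 0.1718] q [ 2.580e-02  9.997e-01  4.000e-04 -8.000e-04] F [ 0.49 -0.9  -0.09] g 1.004
(array([239., 224.]), 449.6, 309.4, 82.8, 61.0, 16.6)
(array([290., 225.]), 446.1, 144.4, 103.8, 60.9, 16.8)
(array([188., 196.]), 540.8, 477.0, 93.1, 13.3, 1.7)
(array([403., 190.]), 570.1, -232.4, 148.5, 65.1, -5.1)
(array([584., 169.]), 633.5, -816.2, 138.0, 27.0, 1.7)
(array([403., 190.]), 565.7, -224.3, 143.9, 63.1, -5.1) [[-1.68112015  3.41669944]]
t [0.149  0.116  0.0523] a [ 0.0039 -0.0016 -0.3388] J7 1.52
```

View pics/t13c.png

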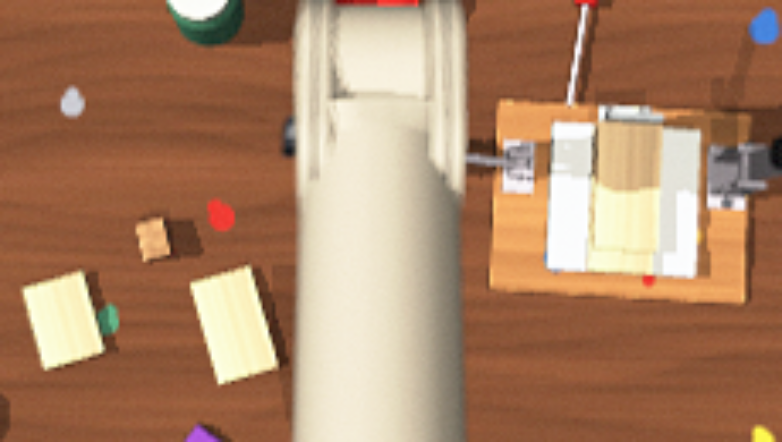

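```bash
python3 -m handwheel '[[[0.03,0.025,0,0,0,-0.06,0.0854],[0.06,0.05,0,0,0,-0.13,0.0854],[0.09,0.075,0.01,0,0,-0.2,0.0854],[0.12,0.095,0.03,0,0,-0.27,0.0854],[0.149,0.116,0.05,0,0,-0.339,0.0854],[0.149,0.116,0.09,0,0,-0.339,0.0854],[0.149,0.116,0.125,0,0,-0.339,0.0854],[0.149,0.116,0.125,0,0,-0.339,0.0854]]]'; python3 -m handwheel '[[[0,0,0,0,0,0,0.0854],[0,0,0,0,0,0,0.0854],[0,0,0,0,0,0,0.0854]]]'
python3 - <<'E'
from h import *
im=manip.camera('side');cv2.imwrite('pics/s13.png',cv2.resize(im[130:250,220:380],None,fx=5,fy=5))
show();go(.446,.1443,.001,106.8)
E
```

```text
clock: 27.98
position: [0.4451, 0.1346, 0.0454]
ee_rot: [-0.142, 0.99, -0.0, -0.003]
ft_force: [0.4, -0.4, 0.2]
grip_width: 1.003
clock: 28.35
position: [0.4474, 0.1357, 0.0481]
ee_rot: [-0.142, 0.99, 0.001, -0.0]
ft_force: [0.2, 0.2, -0.2]
grip_width: 0.996
t 28.4 p [0.4472 0.1356 0.0478] q [-1.424e-01  9.898e-01  6.000e-04 -3.000e-04] F [ 0.58  0.61 -0.44] g 1.002
t [-0.0013  0.0086  0.0468] a [ 0.0012 -0.0004 -0.0075] J7 1.52
```

View pics/s13.png

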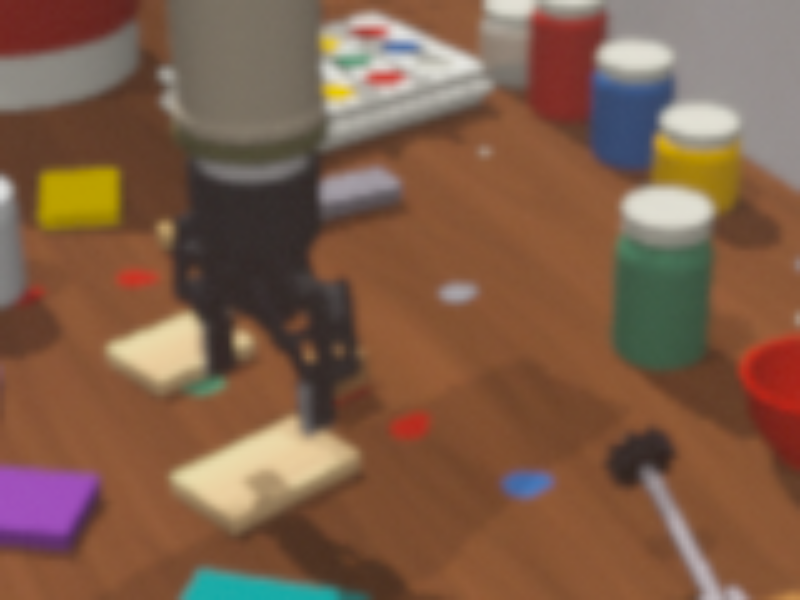

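```bash
python3 -m handwheel '[[[-0.001,0.0086,0,0,0,-0.0075,0.0854],[-0.001,0.0086,0.012,0,0,-0.0075,0.0854],[-0.001,0.0086,0.03,0,0,-0.0075,0.0854],[-0.001,0.0086,0.0465,0,0,-0.0075,0.0854],[-0.001,0.0086,0.0465,0,0,-0.0075,0.0854],[-0.001,0.0086,0.0465,0,0,-0.0075,0.0854],[-0.001,0.0086,0.0465,0,0,-0.0075,0.075]]]'; python3 -c "
from h import *
show();go(.446,.1443,.001,106.8)"
```

```text
clock: 29.28
position: [0.4456, 0.1442, 0.0011]
ee_rot: [-0.146, 0.989, 0.0, -0.0]
ft_force: [-0.5, 0.7, 0.1]
grip_width: 0.882
t 29.27 p [0.4456 0.1442 0.0011] q [-1.461e-01  9.893e-01  5.000e-04 -4.000e-04] F [-0.49  0.68  0.14] g 0.882
t [-0.0004  0.      0.0001] a [ 0.0011 -0.0007 -0.    ] J7 1.53
```

```bash
python3 -m handwheel '[[[0,0,0,0,0,0,0.05],[0,0,0,0,0,0,0.05],[0,0,0,0,0,0,0.05],[0,0,0,0,0,0,0.05]]]' 30;  python3 -m handwheel '[[[0,0,-0.02,0,0,0,0.05],[0,0,-0.05,0,0,0,0.05],[0,0,-0.1,0,0,0,0.05],[0,0,-0.15,0,0,0,0.05],[0,0,-0.17,0,0,0,0.05],[0,0,-0.17,0,0,0,0.05]]]' 40
python3 - <<'E'
from h import *
im=manip.camera('side');cv2.imwrite('pics/s14.png',cv2.resize(im[80:260,200:400],None,fx=3.5,fy=3.5))
show();go(.581,-.15,.17,87)
E
```

```text
clock: 29.78
position: [0.4455, 0.1442, 0.0013]
ee_rot: [-0.146, 0.989, 0.001, -0.001]
ft_force: [-1.9, -0.9, 6.2]
grip_width: 0.692
clock: 30.52
position: [0.4463, 0.1443, 0.1721]
ee_rot: [-0.146, 0.989, 0.001, 0.001]
ft_force: [-0.0, -0.2, -1.0]
grip_width: 0.686
t 30.57 p [0.4456 0.144  0.1707] q [-1.461e-01  9.893e-01  6.000e-04 -5.000e-04] F [ 0.18 -0.92 -1.23] g 0.681
t [-4.470e-02 -3.206e-01  2.000e-04] a [ 0.0011 -0.001   0.3457] J7 1.46
```

View pics/s14.png

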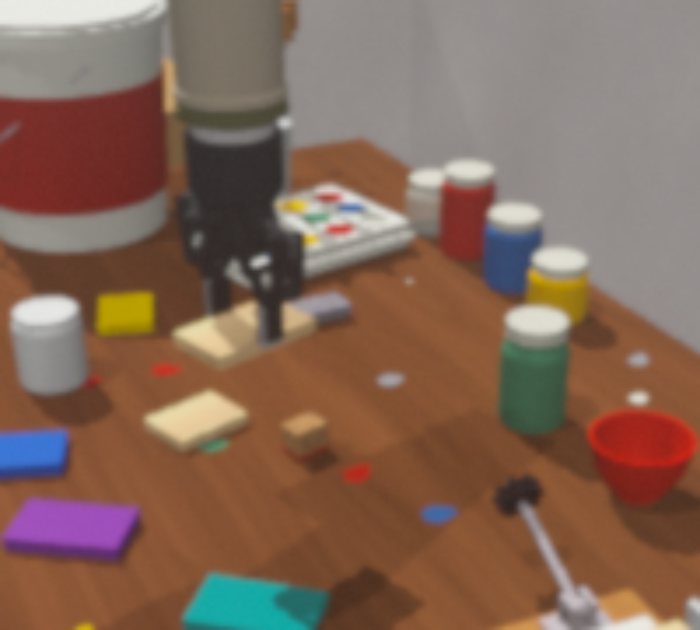

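```bash
python3 -m handwheel '[[[-0.006,-0.05,0,0,0,0.05,0.05],[-0.012,-0.1,0,0,0,0.1,0.05],[-0.02,-0.15,0,0,0,0.16,0.05],[-0.027,-0.2,0,0,0,0.22,0.05],[-0.034,-0.25,0,0,0,0.28,0.05],[-0.04,-0.3,0,0,0,0.34,0.05],[-0.0447,-0.3206,0,0,0,0.3457,0.05],[-0.0447,-0.3206,0,0,0,0.3457,0.05]]]';python3 -m handwheel '[[[0,0,0,0,0,0,0.05],[0,0,0,0,0,0,0.05]]]'
python3 - <<'E'
from h import *
show();go(.5812,-.2297,.075,87)
E
```

```text
clock: 31.58
position: [0.5802, -0.1518, 0.1683]
ee_rot: [0.028, 1.0, -0.0, -0.002]
ft_force: [-0.5, 0.6, -1.1]
grip_width: 0.686
clock: 31.82
position: [0.5807, -0.1487, 0.1699]
ee_rot: [0.025, 1.0, 0.0, -0.001]
ft_force: [0.3, -0.3, 0.3]
grip_width: 0.686
t 31.82 p [ 0.5807 -0.1487  0.1699] q [ 2.540e-02  9.997e-01  5.000e-04 -1.200e-03] F [ 0.26 -0.32  0.27] g 0.686
t [-0.0048 -0.081   0.0948] a [ 0.0009 -0.0024  0.0016] J7 1.84
```

```bash
python3 -m handwheel '[[[-0.002,-0.04,0,0,0,0,0.05],[-0.0048,-0.08,0.02,0,0,0,0.05],[-0.0048,-0.08,0.05,0,0,0,0.05],[-0.0048,-0.08,0.08,0,0,0,0.05],[-0.0048,-0.08,0.095,0,0,0,0.05],[-0.0048,-0.08,0.095,0,0,0,0.05],[-0.0048,-0.08,0.095,0,0,0,0.05],[-0.0048,-0.08,0.095,0,0,0,0.05]]]'
python3 - <<'E'
from h import *
show();go(.5812,-.2297,.0545,87)
cv2.imwrite('pics/s15.png',cv2.resize(manip.camera('side')[220:320,340:440],None,fx=6,fy=6))
E
```

```text
clock: 32.83
position: [0.5821, -0.2304, 0.0764]
ee_rot: [0.026, 1.0, -0.0, -0.0]
ft_force: [0.1, -0.2, -0.5]
grip_width: 0.682
t 32.83 p [ 0.5821 -0.2304  0.0764] q [ 0.0262  0.9997 -0.     -0.    ] F [ 0.09 -0.17 -0.47] g 0.682
t [0.0009 0.0006 0.0219] a [-0.0001 -0.     -0.    ] J7 2.03
```

View pics/s15.png

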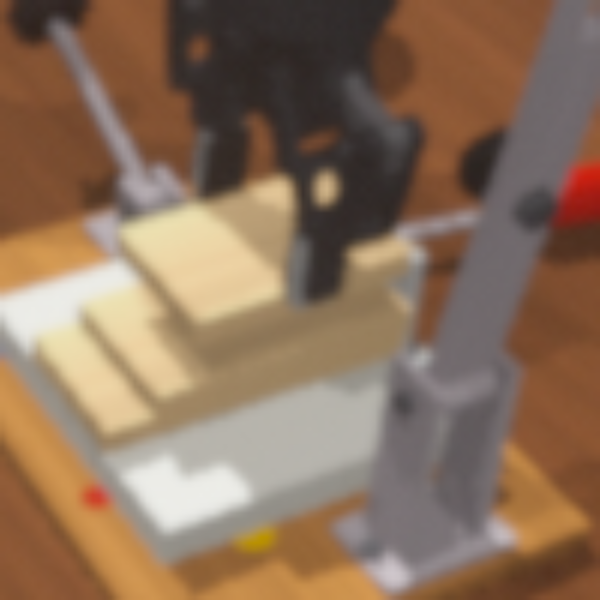

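```bash
python3 -m handwheel '[[[0.0009,0.0006,0.01,0,0,0,0.05],[0.0009,0.0006,0.0205,0,0,0,0.05],[0.0009,0.0006,0.0205,0,0,0,0.05],[0,0.0006,0.021,0,0,0,0.05],[-0.002,0.0005,0.021,0,0,0,0.05],[-0.004,0.0004,0.021,0,0,0,0.05],[-0.005,0.0003,0.021,0,0,0,0.05],[-0.005,0.0003,0.021,0,0,0,0.05]]]'
python3 - <<'E'
from h import *
show();go(.5872,-.2300,.0545,87)
E
```

```text
clock: 33.88
position: [0.5864, -0.2301, 0.0541]
ee_rot: [0.026, 1.0, 0.0, -0.001]
ft_force: [0.5, -0.1, -0.6]
grip_width: 0.689
t 33.88 p [ 0.5864 -0.2301  0.0541] q [ 2.620e-02  9.997e-01  1.000e-04 -9.000e-04] F [ 0.51 -0.11 -0.6 ] g 0.689
t [-0.0007  0.0001 -0.0004] a [ 0.0002 -0.0019  0.    ] J7 2.04
```

```bash
python3 -m handwheel '[[[-0.001,0,0,0,0,0,0.05],[-0.002,0,0,0,0,0,0.05],[-0.0025,0,0,0,0,0,0.05],[-0.0025,0,0,0,0,0,0.05]]]'
python3 - <<'E'
from h import *
show();go(.5872,-.2300,.0545,87)
E
```

```text
clock: 34.38
position: [0.5879, -0.2303, 0.0539]
ee_rot: [0.026, 1.0, 0.0, -0.002]
ft_force: [-4.6, 1.2, 1.8]
grip_width: 0.685
t 34.38 p [ 0.5879 -0.2303  0.0539] q [ 2.630e-02  9.997e-01  4.000e-04 -1.900e-03] F [-4.55  1.15  1.83] g 0.685
t [ 0.0007  0.0002 -0.0006] a [ 0.0006 -0.0038 -0.0003] J7 2.04
```

At the stop with 4.6 N. Release and look.

```bash
python3 -m handwheel '[[[0.001,0,0,0,0,0,0.05],[0.001,0,0,0,0,0,0.065],[0.001,0,0,0,0,0,0.08],[0.001,0,0,0,0,0,0.0854],[0.001,0,0,0,0,0,0.0854],[0.001,0,-0.03,0,0,0,0.0854],[0,0,-0.06,0,0,0,0.06],[0,0.02,-0.1,0,0,0,0]]]' 40;  python3 -m handwheel '[[[0,0.06,0,0,0,0,0],[0,0.12,0,0,0,0,0],[0,0.18,0,0,0,0,0],[0,0.22,0,0,0,0,0],[0,0.22,0,0,0,0,0]]]' 40
python3 - <<'E'
from h import *
show()
im=manip.camera('top');cv2.imwrite('pics/t16.png',im)
cv2.imwrite('pics/t16c.png',cv2.resize(im[130:250,350:450],None,fx=5,fy=5)) 
for r in rect('top',wood(im),.012): print(r)
go(.587,-.2285,.077,87)
E
```

```text
clock: 35.38
position: [0.5892, -0.2117, 0.1547]
ee_rot: [0.028, 1.0, -0.0, -0.002]
ft_force: [0.4, 0.4, -0.2]
grip_width: 0.603
clock: 36.0
position: [0.6017, 0.014, 0.154]
ee_rot: [0.023, 1.0, 0.001, -0.001]
ft_force: [0.1, -0.4, 0.1]
grip_width: -0.002
t 36.0 p [0.6017 0.014  0.154 ] q [ 2.310e-02  9.997e-01  9.000e-04 -1.100e-03] F [ 0.06 -0.43  0.05] g -0.002
(array([237., 223.]), 449.8, 309.9, 83.7, 62.1, 16.3)
(array([188., 196.]), 540.8, 477.0, 93.1, 13.3, 1.7)
(array([402., 191.]), 571.3, -233.7, 151.6, 66.8, -6.5)
(array([584., 169.]), 632.0, -816.3, 134.9, 27.0, 1.5)
t [ 0.0026 -0.2399  0.0771] a [ 0.0005 -0.002   0.0029] J7 1.56
```

View pics/t16c.png

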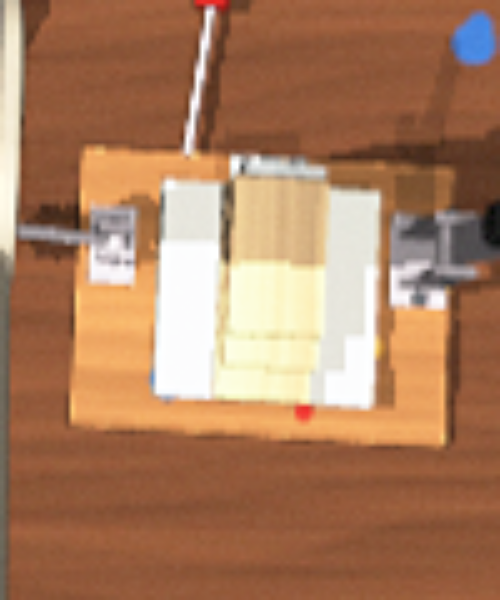

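```bash
python3 - <<'E'
from h import *
f=lambda c:np.array(c)/5+[350,130]-.4
P=toclamp(onz('top',f([(236,177),(330,179),(324,341),(228,336)]),.066))*1e3;print(P.round(1).tolist(),P.mean(0).round(1))
E
python3 -m handwheel '[[[0,-0.06,0,0,0,0,0],[0,-0.12,0,0,0,0,0],[0,-0.18,0,0,0,0,0],[0.002,-0.2395,0.02,0,0,0,0],[0.002,-0.2395,0.06,0,0,0,0],[0.002,-0.2395,0.077,0,0,0,0],[0.002,-0.2395,0.077,0,0,0,0],[0.002,-0.2395,0.077,0,0,0,0]]]'; python3 -c "
from h import *
show();go(.587,-.2285,.066,87)"
```

```text
[[68.5, 28.8], [70.4, -30.4], [-32.6, -30.5], [-32.8, 29.7]] [18.4 -0.6]
clock: 37.05
position: [0.5879, -0.2294, 0.0786]
ee_rot: [0.026, 1.0, -0.0, -0.0]
ft_force: [-0.3, -0.8, 0.1]
grip_width: -0.002
t 37.05 p [ 0.5879 -0.2294  0.0786] q [ 0.0257  0.9997 -0.     -0.    ] F [-0.31 -0.8   0.13] g -0.002
t [0.0009 0.0009 0.0126] a [-0.0001 -0.0001  0.0009] J7 2.03
```

```bash
python3 -m handwheel '[[[0,0,0.007,0,0,0,0],[0,0,0.0115,0,0,0,0],[0,0,0.0135,0,0,0,0],[0,0,0.0135,0,0,0,0]]]'; python3 -m handwheel '[[[0,0,0,0,0,0,0],[0,0,0,0,0,0,0],[0,0,0,0,0,0,0]]]'
```

```text
clock: 37.55
position: [0.5873, -0.2294, 0.0661]
ee_rot: [0.026, 1.0, 0.001, -0.0]
ft_force: [-10.5, 4.6, 23.5]
grip_width: 0.001
clock: 37.92
position: [0.5873, -0.2294, 0.0661]
ee_rot: [0.026, 1.0, 0.001, -0.0]
ft_force: [-9.4, 5.2, 23.1]
grip_width: 0.002
```

Board100 was pressed at about 25 N for more than 0.35 s. Next is board80.

```bash
python3 -m handwheel '[[[0,0,-0.03,0,0,0,0.02],[0,0,-0.08,0,0,0,0.0854],[0,0,-0.11,0,0,0,0.0854],[0,0.05,-0.11,0,0,0,0.0854],[0,0.1,-0.11,0,0,0,0.0854],[0,0.15,-0.11,0,0,0,0.0854],[0,0.2,-0.11,0,0,0,0.0854],[0,0.25,-0.11,0,0,0,0.0854]]]'
python3 - <<'E'
from h import *
show()
im=manip.camera('top');cv2.imwrite('pics/t17.png',im)
cv2.imwrite('pics/t17c.png',cv2.resize(im[130:260,220:450],None,fx=3.4,fy=3.4)) 
for r in rect('top',wood(im),.012): print(r)
go(.4497,.3097,.12,106.5)
E
```

```text
clock: 38.92
position: [0.6002, 0.0217, 0.1739]
ee_rot: [0.026, 1.0, 0.0, -0.001]
ft_force: [1.4, 0.1, -0.4]
grip_width: 0.999
t 38.92 p [0.6002 0.0217 0.1739] q [ 2.620e-02  9.997e-01  3.000e-04 -7.000e-04] F [ 1.37  0.14 -0.37] g 0.999
(array([239., 224.]), 449.7, 309.5, 83.2, 61.0, 16.6)
(array([188., 196.]), 540.8, 477.0, 93.1, 13.3, 1.7)
(array([403., 191.]), 571.3, -233.1, 151.6, 67.7, -6.2)
(array([584., 169.]), 632.0, -816.2, 134.9, 27.0, 1.7)
t [0.1626 0.272  0.055 ] a [ 0.0046 -0.0015 -0.3318] J7 1.53
```

View pics/t17c.png

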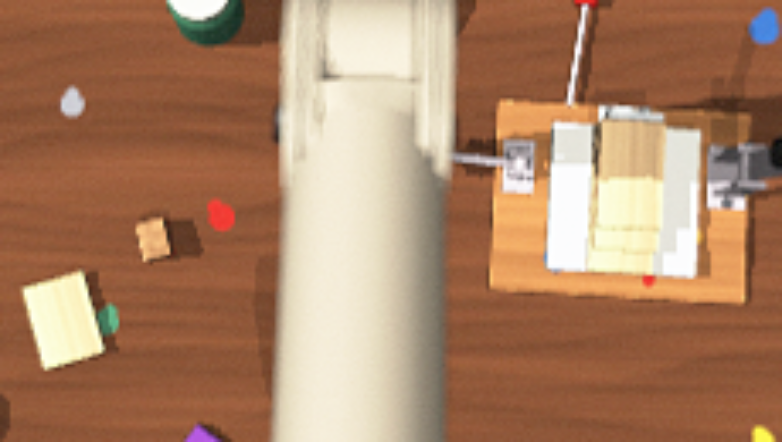

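```bash
python3 -m handwheel '[[[0.03,0.05,0,0,0,-0.06,0.0854],[0.06,0.1,0,0,0,-0.13,0.0854],[0.09,0.15,0.01,0,0,-0.2,0.0854],[0.12,0.2,0.03,0,0,-0.27,0.0854],[0.15,0.25,0.05,0,0,-0.332,0.0854],[0.1626,0.272,0.09,0,0,-0.332,0.0854],[0.1626,0.272,0.125,0,0,-0.332,0.0854],[0.1626,0.272,0.125,0,0,-0.332,0.0854]]]'; python3 -m handwheel '[[[0,0,0,0,0,0,0.0854],[0,0,0,0,0,0,0.0854],[0,0,0,0,0,0,0.0854]]]'
python3 - <<'E'
from h import *
im=manip.camera('side');cv2.imwrite('pics/s18.png',cv2.resize(im[130:250,200:360],None,fx=5,fy=5))
show();go(.4497,.3097,.001,106.5)
E
```

```text
clock: 39.98
position: [0.4503, 0.2989, 0.047]
ee_rot: [-0.14, 0.99, -0.001, -0.003]
ft_force: [0.5, -0.2, 0.6]
grip_width: 1.0
clock: 40.35
position: [0.4526, 0.3004, 0.0502]
ee_rot: [-0.139, 0.99, 0.001, -0.0]
ft_force: [0.5, -1.1, -0.5]
grip_width: 0.998
t 40.4 p [0.4524 0.3003 0.05  ] q [-1.391e-01  9.903e-01  7.000e-04 -3.000e-04] F [-0.78  0.01  0.42] g 0.995
t [-0.      0.0097  0.049 ] a [ 0.0015 -0.0005 -0.0088] J7 1.26
```

View pics/s18.png

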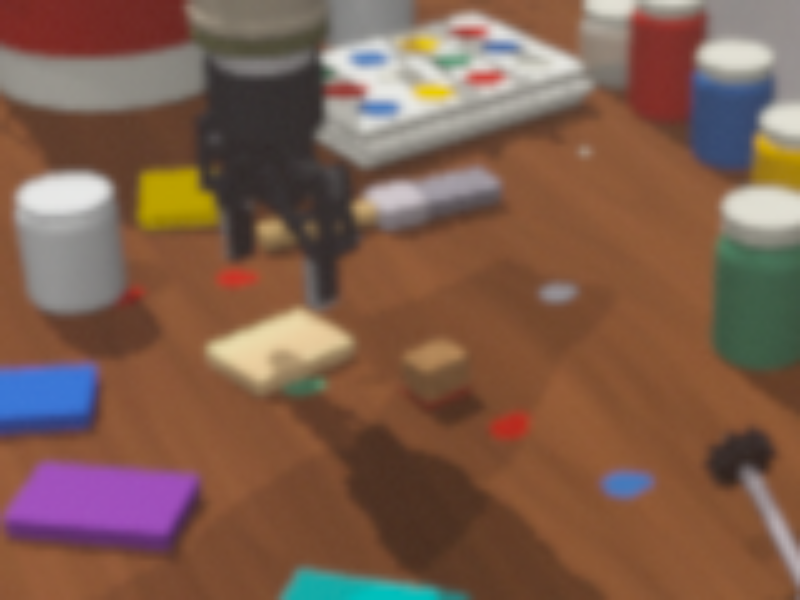

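```bash
python3 -m handwheel '[[[0,0.0097,0,0,0,-0.0088,0.0854],[0,0.0097,0.012,0,0,-0.0088,0.0854],[0,0.0097,0.03,0,0,-0.0088,0.0854],[0,0.0097,0.0485,0,0,-0.0088,0.0854],[0,0.0097,0.0485,0,0,-0.0088,0.0854],[0,0.0097,0.0485,0,0,-0.0088,0.0854],[0,0.0097,0.0485,0,0,-0.0088,0.075]]]'; python3 -c "
from h import *
show();go(.4497,.3097,.001,106.5)"
```

```text
clock: 41.28
position: [0.4495, 0.3097, 0.0012]
ee_rot: [-0.144, 0.99, 0.001, -0.0]
ft_force: [-1.3, -0.1, -0.3]
grip_width: 0.878
t 41.27 p [0.4495 0.3097 0.0012] q [-1.436e-01  9.896e-01  6.000e-04 -5.000e-04] F [-1.31 -0.05 -0.3 ] g 0.878
t [-0.0001 -0.0001  0.0002] a [ 0.0013 -0.0008  0.0001] J7 1.27
```

```bash
python3 -m handwheel '[[[0,0,0,0,0,0,0.05],[0,0,0,0,0,0,0.05],[0,0,0,0,0,0,0.05],[0,0,0,0,0,0,0.05]]]' 30;  python3 -m handwheel '[[[0,0,-0.02,0,0,0,0.05],[0,0,-0.05,0,0,0,0.05],[0,0,-0.1,0,0,0,0.05],[0,0,-0.15,0,0,0,0.05],[0,0,-0.17,0,0,0,0.05],[0,0,-0.17,0,0,0,0.05]]]' 40
python3 - <<'E'
from h import *
im=manip.camera('side');cv2.imwrite('pics/s19.png',cv2.resize(im[80:260,200:400],None,fx=3.5,fy=3.5))
show();go(.591,-.15,.175,87)
E
```

```text
clock: 41.78
position: [0.4495, 0.3097, 0.0014]
ee_rot: [-0.144, 0.99, 0.001, -0.001]
ft_force: [-1.4, -1.2, 6.7]
grip_width: 0.689
clock: 42.52
position: [0.4501, 0.31, 0.1723]
ee_rot: [-0.144, 0.99, 0.001, 0.0]
ft_force: [-1.1, -0.2, -1.2]
grip_width: 0.685
t 42.58 p [0.4494 0.3095 0.1707] q [-1.437e-01  9.896e-01  6.000e-04 -6.000e-04] F [-0.77 -0.05 -1.18] g 0.685
t [-0.005  -0.4808 -0.005 ] a [ 0.0012 -0.0012  0.3407] J7 1.22
```

View pics/s19.png

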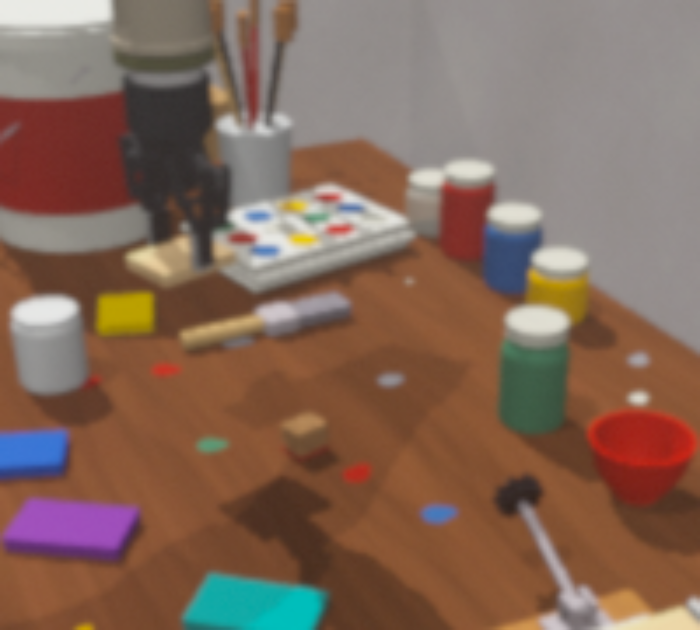

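```bash
python3 -m handwheel '[[[-0.001,-0.055,0,0,0,0.03,0.05],[-0.002,-0.11,0,0,0,0.07,0.05],[-0.003,-0.17,0,0,0,0.12,0.05],[-0.003,-0.23,0,0,0,0.17,0.05],[-0.004,-0.29,0,0,0,0.22,0.05],[-0.005,-0.35,0,0,0,0.27,0.05],[-0.005,-0.41,-0.003,0,0,0.32,0.05],[-0.005,-0.45,-0.005,0,0,0.3407,0.05]]]';python3 -m handwheel '[[[0,-0.01,0,0,0,0,0.05],[0,-0.02,0,0,0,0,0.05],[0,-0.02,0,0,0,0,0.05],[0,-0.02,0,0,0,0,0.05]]]'
python3 - <<'E'
from h import *
show();go(.5912,-.2303,.085,87)
E
```

```text
clock: 43.58
position: [0.5815, -0.1238, 0.1737]
ee_rot: [0.028, 1.0, -0.0, -0.002]
ft_force: [0.1, 0.9, 0.2]
grip_width: 0.682
clock: 44.08
position: [0.5812, -0.1391, 0.1751]
ee_rot: [0.025, 1.0, 0.001, -0.001]
ft_force: [-0.2, 0.6, 0.3]
grip_width: 0.684
t 44.08 p [ 0.5812 -0.1391  0.1751] q [ 2.530e-02  9.997e-01  5.000e-04 -1.000e-03] F [-0.22  0.59  0.26] g 0.684
t [-0.0148 -0.0906  0.09  ] a [ 0.001  -0.0021  0.0017] J7 1.84
```

```bash
python3 -m handwheel '[[[-0.006,-0.045,0,0,0,0.0015,0.05],[-0.0148,-0.09,0.02,0,0,0.0015,0.05],[-0.0148,-0.09,0.05,0,0,0.0015,0.05],[-0.0148,-0.09,0.08,0,0,0.0015,0.05],[-0.0148,-0.09,0.09,0,0,0.0015,0.05],[-0.0148,-0.09,0.09,0,0,0.0015,0.05],[-0.0148,-0.09,0.09,0,0,0.0015,0.05],[-0.0148,-0.09,0.09,0,0,0.0015,0.05]]]'
python3 - <<'E'
from h import *
show();go(.5912,-.2303,.067,87)
E
```

```text
clock: 45.08
position: [0.5917, -0.2312, 0.0863]
ee_rot: [0.027, 1.0, 0.0, -0.0]
ft_force: [0.6, -0.3, -0.3]
grip_width: 0.686
t 45.08 p [ 0.5917 -0.2312  0.0863] q [ 2.680e-02  9.996e-01  1.000e-04 -1.000e-04] F [ 0.6  -0.26 -0.31] g 0.686
t [0.0005 0.0009 0.0193] a [ 0.0001 -0.0002 -0.0013] J7 2.05
```

```bash
python3 -m handwheel '[[[0.0005,0.0008,0.01,0,0,0,0.05],[0.0005,0.0008,0.019,0,0,0,0.05],[0.0005,0.0008,0.019,0,0,0,0.05],[-0.001,0.0007,0.019,0,0,0,0.05],[-0.003,0.0006,0.019,0,0,0,0.05],[-0.0045,0.0005,0.019,0,0,0,0.05],[-0.0055,0.0005,0.019,0,0,0,0.05],[-0.0055,0.0005,0.019,0,0,0,0.05]]]'
python3 - <<'E'
from h import *
show();go(.5972,-.2306,.067,87)
E
```

```text
clock: 46.08
position: [0.596, -0.2315, 0.0665]
ee_rot: [0.027, 1.0, 0.0, -0.001]
ft_force: [-4.4, 0.3, 10.7]
grip_width: 0.686
t 46.08 p [ 0.596  -0.2315  0.0665] q [ 2.720e-02  9.996e-01  1.000e-04 -1.300e-03] F [-4.43  0.26 10.66] g 0.686
t [-0.0011  0.001  -0.0005] a [ 0.0001 -0.0025 -0.0021] J7 2.06
```

```bash
python3 -m handwheel '[[[0,0,-0.001,0,0,0,0.05],[0,0.0005,-0.0015,0,0,0,0.05],[0,0.0005,-0.0015,0,0,0,0.05]]]'
python3 - <<'E'
from h import *
show()
cv2.imwrite('pics/s20.png',cv2.resize(manip.camera('side')[220:320,340:440],None,fx=6,fy=6))
E
```

```text
clock: 46.45
position: [0.5965, -0.2302, 0.0673]
ee_rot: [0.027, 1.0, 0.0, -0.001]
ft_force: [-0.8, 0.2, -0.1]
grip_width: 0.682
t 46.45 p [ 0.5965 -0.2302  0.0673] q [ 2.680e-02  9.996e-01  2.000e-04 -1.100e-03] F [-0.78  0.18 -0.09] g 0.682
```

View pics/s20.png

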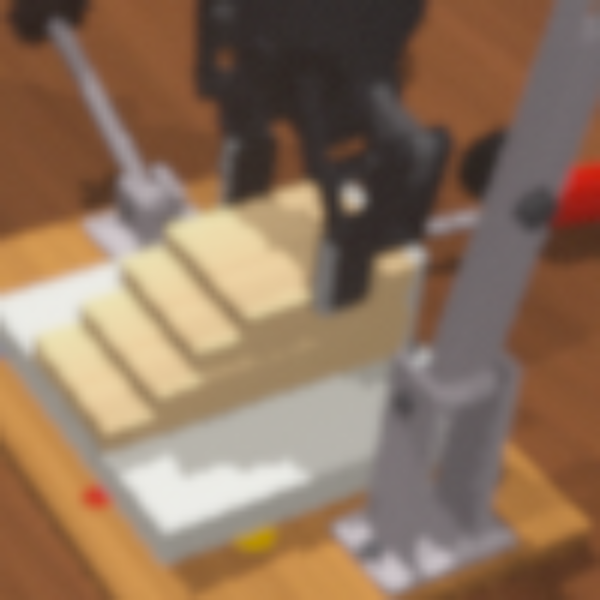

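Stack looks regular. Push the last bit to the stop.

```bash
python3 -m handwheel '[[[-0.001,0,0,0,0,0,0.05],[-0.002,0,0,0,0,0,0.05],[-0.0025,0,0,0,0,0,0.05],[-0.0025,0,0,0,0,0,0.05]]]'
python3 - <<'E'
from h import *
show();go(.5972,-.2306,.0665,87)
E
```

```text
clock: 47.0
position: [0.5977, -0.2305, 0.0672]
ee_rot: [0.027, 1.0, 0.001, -0.002]
ft_force: [-6.0, 2.2, 2.2]
grip_width: 0.684
t 47.0 p [ 0.5977 -0.2305  0.0672] q [ 2.700e-02  9.996e-01  5.000e-04 -2.400e-03] F [-5.98  2.23  2.17] g 0.684
t [ 0.0005 -0.0001  0.0007] a [ 0.001  -0.0049 -0.0017] J7 2.06
```

```bash
python3 -m handwheel '[[[0.001,0,0.0005,0,0,0,0.05],[0.001,0,0.0005,0,0,0,0.065],[0.001,0,0.0005,0,0,0,0.08],[0.001,0,0,0,0,0,0.0854],[0.001,0,0,0,0,0,0.0854],[0.001,0,-0.03,0,0,0,0.0854],[0,0,-0.06,0,0,0,0.06],[0,0.02,-0.1,0,0,0,0]]]' 40;  python3 -m handwheel '[[[0,0.06,0,0,0,0,0],[0,0.12,0,0,0,0,0],[0,0.18,0,0,0,0,0],[0,0.22,0,0,0,0,0],[0,0.22,0,0,0,0,0]]]' 40
python3 - <<'E'
from h import *
show()
im=manip.camera('top');cv2.imwrite('pics/t21.png',im)
cv2.imwrite('pics/t21c.png',cv2.resize(im[130:250,350:450],None,fx=5,fy=5)) 
go(.592,-.229,.089,87)
E
```

```text
clock: 48.0
position: [0.5994, -0.212, 0.1682]
ee_rot: [0.028, 1.0, -0.0, -0.002]
ft_force: [0.5, 0.5, 1.4]
grip_width: 0.606
clock: 48.62
position: [0.6123, 0.0138, 0.1675]
ee_rot: [0.024, 1.0, 0.001, -0.001]
ft_force: [-0.2, -1.2, -0.6]
grip_width: -0.001
t 48.62 p [0.6123 0.0138 0.1675] q [ 2.370e-02  9.997e-01  9.000e-04 -1.100e-03] F [-0.22 -1.2  -0.63] g -0.001
t [ 0.0078 -0.2404  0.0786] a [ 0.0004 -0.0019  0.0015] J7 1.59
```

View pics/t21c.png

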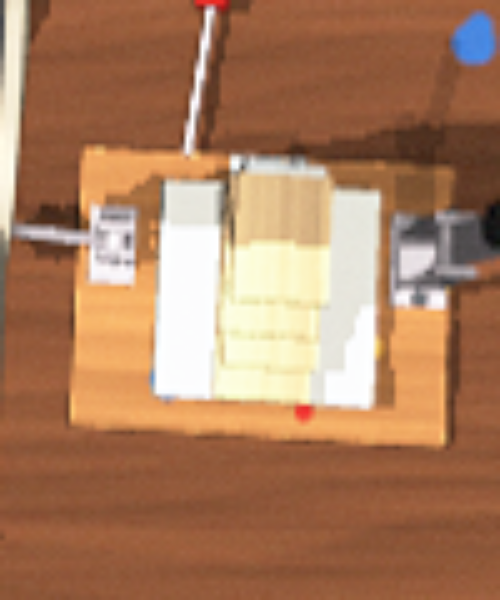

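```bash
python3 - <<'E'
from h import *
f=lambda c:np.array(c)/5+[350,130]-.4
P=toclamp(onz('top',f([(239,172),(332,176),(328,304),(233,299)]),.078))*1e3;print(P.round(1).tolist(),P.mean(0).round(1))
P=toclamp(onz('top',f([(324,341),(228,336)]),.066))*1e3;print(P)
E
python3 -m handwheel '[[[0,-0.06,0,0,0,0,0],[0,-0.12,0,0,0,0,0],[0.002,-0.18,0,0,0,0,0],[0.005,-0.24,0.02,0,0,0,0],[0.0075,-0.24,0.06,0,0,0,0],[0.0075,-0.24,0.0775,0,0,0,0],[0.0075,-0.24,0.0775,0,0,0,0],[0.0075,-0.24,0.0775,0,0,0,0]]]'; python3 -c "
from h import *
show();go(.592,-.229,.078,87)"
```

```text
[[69.8, 29.1], [70.4, -29.0], [-10.4, -29.6], [-10.6, 29.5]] [29.8  0. ]
[[-32.61653799 -30.51683082]
 [-32.8188451   29.66423107]]
clock: 49.68
position: [0.5926, -0.2299, 0.0916]
ee_rot: [0.026, 1.0, -0.0, -0.0]
ft_force: [0.2, -0.1, 0.0]
grip_width: -0.005
t 49.67 p [ 0.5926 -0.2299  0.0916] q [ 0.0264  0.9997 -0.     -0.    ] F [ 0.17 -0.06  0.05] g -0.005
t [0.0007 0.0009 0.0136] a [-0.0001 -0.     -0.0004] J7 2.05
```

```bash
python3 -m handwheel '[[[0,0,0.008,0,0,0,0],[0,0,0.0125,0,0,0,0],[0,0,0.0145,0,0,0,0],[0,0,0.0145,0,0,0,0]]]'; python3 -m handwheel '[[[0,0,0,0,0,0,0],[0,0,0,0,0,0,0],[0,0,0,0,0,0,0]]]'
```

```text
clock: 50.18
position: [0.5919, -0.2299, 0.0781]
ee_rot: [0.027, 1.0, 0.001, -0.0]
ft_force: [-9.0, 5.5, 23.2]
grip_width: 0.0
clock: 50.55
position: [0.5919, -0.2299, 0.0781]
ee_rot: [0.027, 1.0, 0.001, -0.0]
ft_force: [-9.4, 4.8, 22.9]
grip_width: -0.002
```

```bash
python3 -m handwheel '[[[0,0,-0.03,0,0,0,0],[0,0.02,-0.08,0,0,0,0],[0,0.06,-0.14,0,0,0,0],[0,0.12,-0.19,0,0,0,0],[0,0.18,-0.22,0,0,0,0],[0,0.22,-0.25,0,0,0,0],[0,0.22,-0.25,0,0,0,0]]]'
python3 - <<'E'
from h import *
show()
f=lambda c:np.array(c)/5+[350,130]-.4
print(toclamp(onz('top',f([(113,245),(418,258)]),.014))*1e3)
im=manip.camera('top');cv2.imwrite('pics/t22.png',im)
cv2.imwrite('pics/t22c.png',cv2.resize(im[130:230,330:510],None,fx=4.4,fy=4.4,interpolation=cv2.INTER_CUBIC)) 
im=manip.camera('side');cv2.imwrite('pics/s22.png',im)
cv2.imwrite('pics/s22c.png',cv2.resize(im[190:340,320:520],None,fx=4,fy=4,interpolation=cv2.INTER_CUBIC))
E
```

```text
clock: 51.42
position: [0.6047, -0.0061, 0.3278]
ee_rot: [0.024, 1.0, 0.001, 0.001]
ft_force: [-0.3, -0.9, -1.3]
grip_width: 0.004
t 51.42 p [ 0.6047 -0.0061  0.3278] q [2.390e-02 9.997e-01 1.000e-03 5.000e-04] F [-0.29 -0.93 -1.28] g 0.004
[[  27.78534886   98.77403392]
 [  30.13282997 -100.71618856]]
```

View pics/t22c.png

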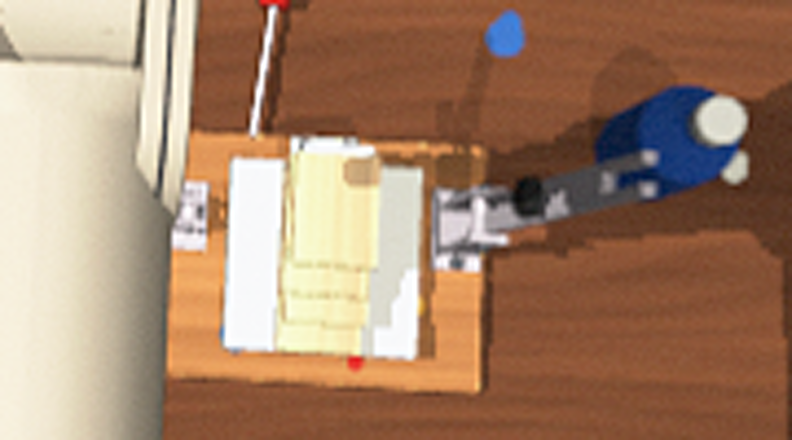

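View pics/s22c.png

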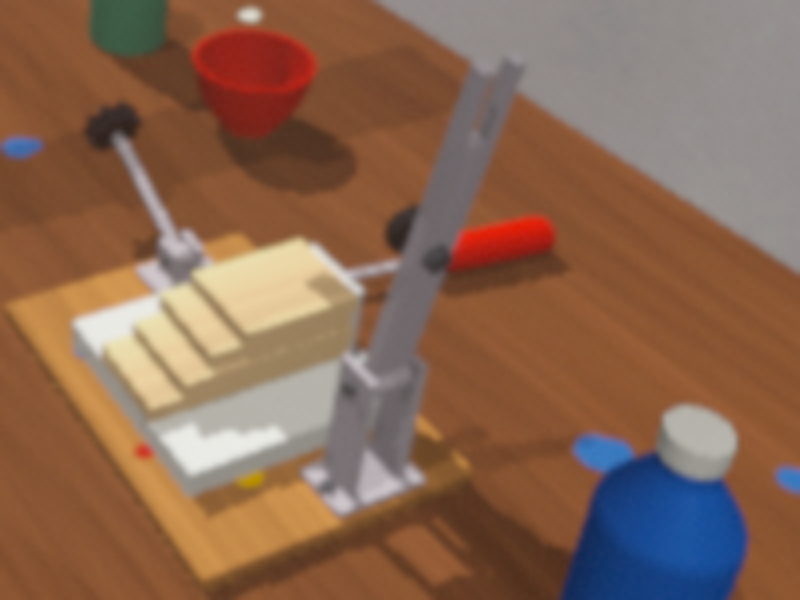

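```bash
python3 -m handwheel '[[[0,0,-0.01,0,0,0.18,0],[0,0,-0.02,0,0,0.36,0],[0,0,-0.025,0,0,0.54,0],[0,0,-0.025,0,0,0.72,0],[0,0,-0.025,0,0,0.9,0],[0,0,-0.025,0,0,1.08,0],[0,0,-0.025,0,0,1.26,0],[0,0,-0.025,0,0,1.44,0]]]'; python3 -m handwheel '[[[0,0,0,0,0,0.13,0],[0,0,0,0,0,0.13,0],[0,0,0,0,0,0.13,0]]]'
python3 - <<'E'
from h import *
show();go(.586,-.435,.355,-3)
print(onz('top',[(477.5,169)],.30),toclamp(onz('top',[(477.5,169)],.30)), onz('top',[(493,157)],.15))
E
```

```text
clock: 52.52
position: [0.6035, -0.0131, 0.3496]
ee_rot: [0.683, 0.731, -0.001, -0.001]
ft_force: [0.1, 0.2, 0.7]
grip_width: -0.003
clock: 52.9
position: [0.6037, -0.0117, 0.3502]
ee_rot: [0.725, 0.689, -0.001, -0.001]
ft_force: [-0.5, -0.2, -0.6]
grip_width: -0.001
t 52.9 p [ 0.6037 -0.0117  0.3502] q [ 0.7251  0.6886 -0.001  -0.0009] F [-0.55 -0.22 -0.63] g -0.001
t [-0.4236  0.0042 -0.0047] a [-0.0026  0.0002  0.0007] J7 0.07
[[ 0.58952743 -0.36890747  0.3       ]] [[ 0.02968183 -0.13974556]] [[ 0.64791956 -0.47055841  0.15      ]]
```

```bash
python3 -m handwheel '[[[-0.06,0.001,-0.005,0,0,0,0],[-0.12,0.001,-0.005,0,0,0,0],[-0.18,0.002,-0.005,0,0,0,0],[-0.24,0.002,-0.005,0,0,0,0],[-0.3,0.003,-0.005,0,0,0,0],[-0.36,0.004,-0.005,0,0,0,0],[-0.415,0.004,-0.005,0,0,0,0],[-0.42,0.004,0,0,0,0,0]]]'; python3 -m handwheel '[[[0,0,0,0,0,0,0],[0,0,0,0,0,0,0]]]'
python3 - <<'E'
from h import *
show();go(.586,-.43,.26,-3)
im=manip.camera('side')
cv2.imwrite('pics/s23c.png',cv2.resize(im[140:340,320:570],None,fx=3,fy=3,interpolation=cv2.INTER_CUBIC))
E
```

```text
clock: 53.9
position: [0.582, -0.4363, 0.3492]
ee_rot: [0.728, 0.686, -0.002, -0.001]
ft_force: [-0.3, -0.7, -0.6]
grip_width: -0.004
clock: 54.15
position: [0.5866, -0.4287, 0.351]
ee_rot: [0.725, 0.689, -0.0, -0.001]
ft_force: [0.5, -0.1, 0.1]
grip_width: 0.002
t 54.15 p [ 0.5866 -0.4287  0.351 ] q [ 7.246e-01  6.892e-01 -1.000e-04 -7.000e-04] F [ 0.52 -0.13  0.11] g 0.002
t [-0.0014 -0.0004  0.091 ] a [-0.0011 -0.0008  0.0022] J7 0.76
```

View pics/s23c.png

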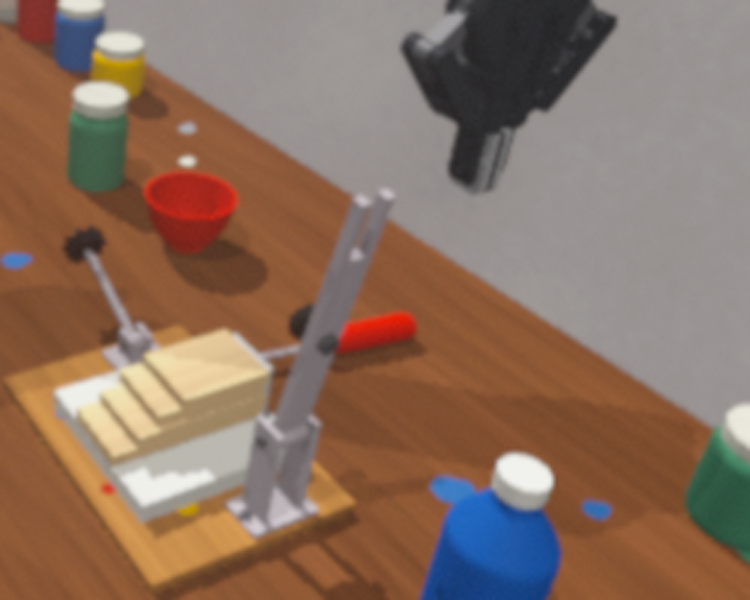

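```bash
python3 -m handwheel '[[[0,0,0.05,0,0,0,0],[0,0,0.09,0,0,0,0],[0.02,0,0.09,0,0,0,0],[0.04,0,0.09,0,0,0,0],[0.055,0,0.09,0,0,0,0],[0.07,0,0.09,0,0,0,0],[0.085,0,0.09,0,0,0,0],[0.1,0,0.09,0,0,0,0]]]'
python3 - <<'E'
from h import *
show()
im=manip.camera('side')
cv2.imwrite('pics/s24c.png',cv2.resize(im[140:340,320:570],None,fx=3,fy=3,interpolation=cv2.INTER_CUBIC))
E
```

```text
clock: 55.2
position: [0.5908, -0.3295, 0.2607]
ee_rot: [0.726, 0.688, -0.001, -0.001]
ft_force: [1.1, -1.2, 0.6]
grip_width: 0.0
t 55.2 p [ 0.5908 -0.3295  0.2607] q [ 7.257e-01  6.881e-01 -6.000e-04 -7.000e-04] F [ 1.05 -1.19  0.61] g 0.0
```

View pics/s24c.png

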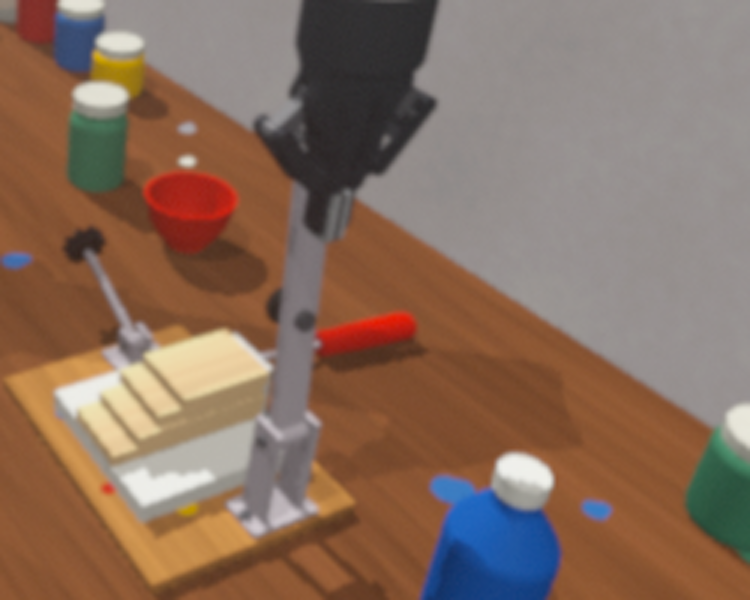

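```bash
python3 -m handwheel '[[[0.015,0,0,0,0,0,0],[0.03,0,0,0,0,0,0],[0.045,0,0,0,0,0,0],[0.06,0,0.002,0,0,0,0],[0.075,0,0.005,0,0,0,0],[0.09,0,0.008,0,0,0,0],[0.105,0,0.012,0,0,0,0],[0.12,0,0.018,0,0,0,0]]]'
python3 - <<'E'
from h import *
show()
im=manip.camera('side')
cv2.imwrite('pics/s25c.png',cv2.resize(im[140:340,320:570],None,fx=3,fy=3,interpolation=cv2.INTER_CUBIC))
E
```

```text
clock: 56.25
position: [0.5972, -0.2094, 0.2424]
ee_rot: [0.726, 0.688, -0.0, -0.001]
ft_force: [-0.8, -0.0, 0.0]
grip_width: -0.001
t 56.25 p [ 0.5972 -0.2094  0.2424] q [ 7.256e-01  6.881e-01 -5.000e-04 -7.000e-04] F [-0.77 -0.02  0.  ] g -0.001
```

View pics/s25c.png

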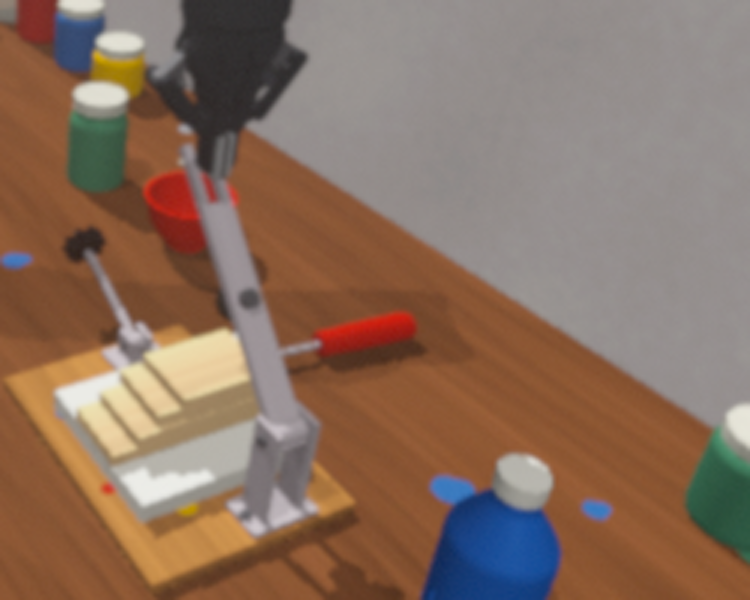

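```bash
python3 -m handwheel '[[[0.01,0,0.005,0,0,0,0],[0.0,0,-0.03,0,0,0,0],[-0.02,0,-0.05,0,0,0,0],[-0.02,0,-0.05,0,0,0,0],[-0.02,0,-0.05,0,0,0,0],[-0.02,0,-0.05,0,0,0,0],[-0.02,0,-0.05,0,0,0,0],[-0.02,0,-0.05,0,0,0,0]]]'
python3 - <<'E'
from h import *
show()
im=manip.camera('side')
cv2.imwrite('pics/s26c.png',cv2.resize(im[140:340,320:570],None,fx=3,fy=3,interpolation=cv2.INTER_CUBIC))
E
```

```text
clock: 57.3
position: [0.5962, -0.2301, 0.2924]
ee_rot: [0.725, 0.688, -0.001, -0.001]
ft_force: [-0.0, -0.5, -0.3]
grip_width: 0.002
t 57.3 p [ 0.5962 -0.2301  0.2924] q [ 7.255e-01  6.882e-01 -6.000e-04 -1.000e-03] F [-0.03 -0.52 -0.35] g 0.002
```

View pics/s26c.png

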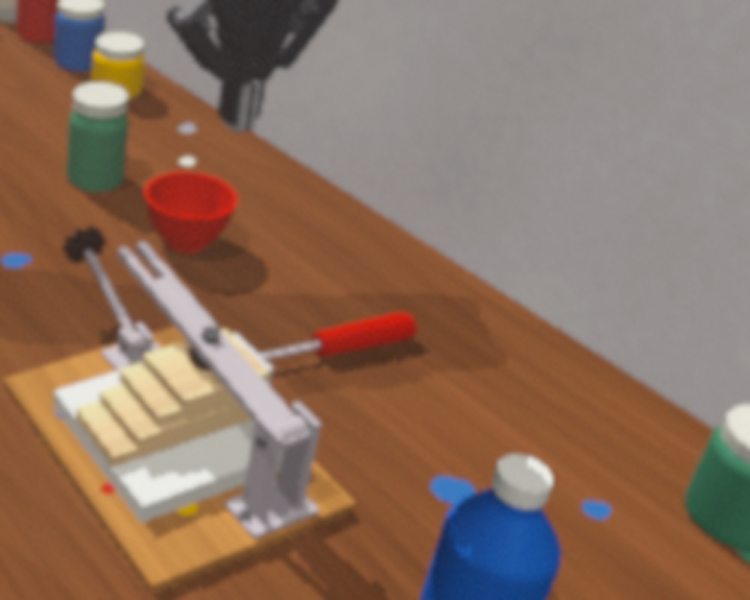

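The bar is sinking gently by itself. Wait while moving towards the nut's side.

```bash
python3 -m handwheel '[[[0.05,0,-0.02,0,0,0,0],[0.1,0,-0.02,0,0,0,0],[0.15,0,-0.02,0,0,0,0],[0.2,0,-0.02,0,0,0,0],[0.25,0,-0.02,0,0,0,0],[0.28,0,-0.02,0,0,0,0],[0.28,0,-0.02,0,0,0,0],[0.28,0,-0.02,0,0,0,0]]]'
python3 - <<'E'
from h import *
show()
im=manip.camera('side')
cv2.imwrite('pics/s27c.png',cv2.resize(im[190:310,330:450],None,fx=5,fy=5,interpolation=cv2.INTER_CUBIC)) 
im=manip.camera('top');cv2.imwrite('pics/t27.png',im)
cv2.imwrite('pics/t27c.png',cv2.resize(im[130:250,330:450],None,fx=5,fy=5,interpolation=cv2.INTER_CUBIC))
E
```

```text
clock: 58.35
position: [0.611, 0.048, 0.3128]
ee_rot: [0.726, 0.688, -0.001, -0.001]
ft_force: [-0.3, -0.1, 0.6]
grip_width: 0.0
t 58.35 p [0.611  0.048  0.3128] q [ 7.260e-01  6.877e-01 -7.000e-04 -5.000e-04] F [-0.26 -0.11  0.62] g 0.0
```

View pics/s27c.png

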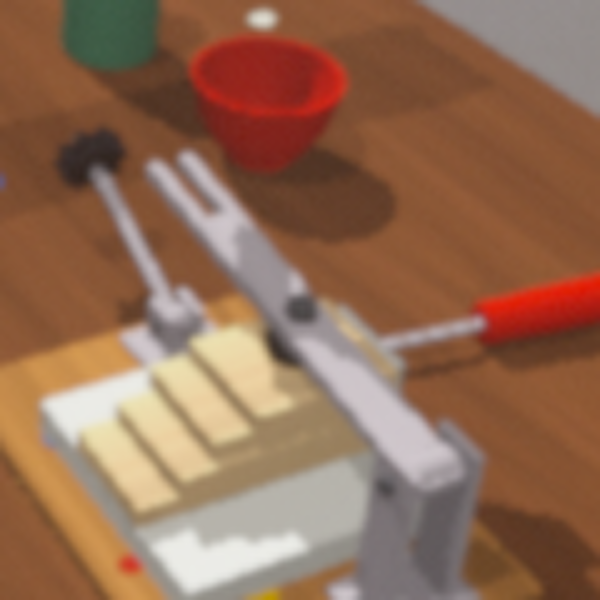

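View pics/t27c.png

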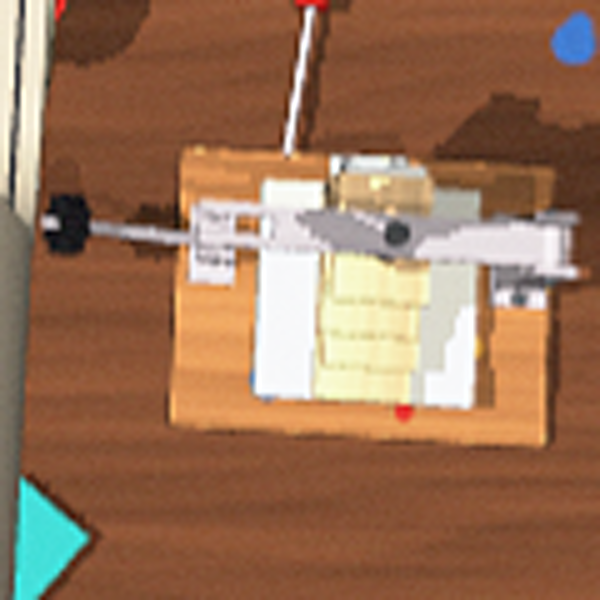

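Run:
```python
from h import *
im=cv2.imread('pics/t27.png');g=cv2.cvtColor(im,cv2.COLOR_BGR2GRAY)
m=np.zeros_like(g);m[160:190,338:352]=(g[160:190,338:352]<50)*255
ys,xs=np.nonzero(m);print(xs.mean(),ys.mean(),xs.min(),xs.max(),ys.min(),ys.max())
P=onz('top',[(343,174.6)],.072);print(P,toclamp(P))
im=cv2.imread('pics/s22.png');
# nut in side view ~ (348,221)
print(proj('side',[.6066,-.031,.072]))
go(.6066,-.031,.13,-3)
```

```text
343.38823529411764 174.31764705882352 339 347 169 180
[[ 0.60524749 -0.03196763  0.072     ]] [[0.02774627 0.19755524]]
[[347.80158424 221.11995557]]
t [-0.0786  0.0002  0.1829] a [-0.0016 -0.     -0.0029] J7 -0.0
```

```bash
python3 -m handwheel '[[[-0.04,0,0.03,0,0,0,0.06],[-0.0785,0,0.08,0,0,0,0.07],[-0.0785,0,0.13,0,0,0,0.07],[-0.0785,0,0.18,0,0,0,0.07],[-0.0785,0,0.183,0,0,0,0.07],[-0.0785,0,0.183,0,0,0,0.07],[-0.0785,0,0.183,0,0,0,0.07]]]'
python3 - <<'E'
from h import *
show();go(.606,-.032,.056,-3)
im=manip.camera('side')
cv2.imwrite('pics/s28c.png',cv2.resize(im[160:310,310:460],None,fx=4,fy=4,interpolation=cv2.INTER_CUBIC))
E
```

```text
clock: 59.32
position: [0.6078, -0.0296, 0.1321]
ee_rot: [0.726, 0.688, 0.001, 0.0]
ft_force: [0.9, 0.6, 0.5]
grip_width: 0.819
t 59.33 p [ 0.6078 -0.0296  0.1321] q [7.257e-01 6.880e-01 8.000e-04 3.000e-04] F [0.92 0.63 0.47] g 0.819
t [-0.0026 -0.0018  0.0761] a [ 0.0015 -0.0007 -0.001 ] J7 0.2
```

View pics/s28c.png

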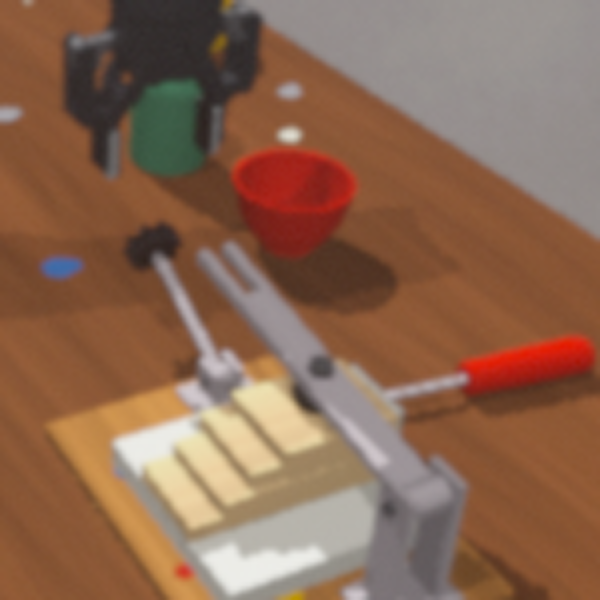

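```bash
python3 -m handwheel '[[[-0.0026,-0.0018,0.03,0,0,0,0.07],[-0.0026,-0.0018,0.06,0,0,0,0.07],[-0.0026,-0.0018,0.076,0,0,0,0.07],[-0.0026,-0.0018,0.076,0,0,0,0.07],[-0.0026,-0.0018,0.076,0,0,0,0.07],[-0.0026,-0.0018,0.076,0,0,0,0.07]]]'
python3 - <<'E'
from h import *
show();go(.606,-.032,.056,-3)
def w(x,y,z): c,s=np.cos(CA),np.sin(CA); return [C0[0]+x*c-y*s,C0[1]+x*s+y*c,z]
for th in (.05,.12,.2,.3): print(th,(proj('side',[w(.029,-.1+.222*np.cos(th),.094+.222*np.sin(th))])-[310,160])*4)
im=manip.camera('side')
cv2.imwrite('pics/s29c.png',cv2.resize(im[160:310,310:460],None,fx=4,fy=4,interpolation=cv2.INTER_CUBIC))
E
```

```text
clock: 60.12
position: [0.6052, -0.0317, 0.0549]
ee_rot: [0.726, 0.688, 0.0, -0.0]
ft_force: [-0.3, 0.4, 0.3]
grip_width: 0.817
t 60.12 p [ 0.6052 -0.0317  0.0549] q [ 7.256e-01  6.881e-01  1.000e-04 -3.000e-04] F [-0.29  0.38  0.25] g 0.817
t [-0.0002  0.0008 -0.0011] a [-0.0002 -0.0006 -0.0007] J7 0.25
0.05 [[210.74278854 261.73317312]]
0.12 [[213.53529856 243.14002061]]
0.2 [[217.84051705 222.69351379]]
0.3 [[224.93261428 198.48681663]]
```

View pics/s29c.png

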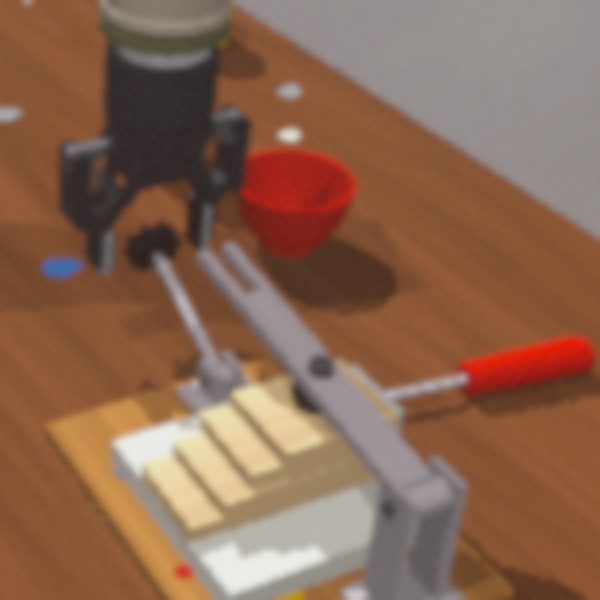

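```bash
python3 -m handwheel '[[[0,0,0,0,0,0,0.045],[0,0,0,0,0,0,0.025],[0,0,0,0,0,0,0.025],[0,0,0,0,0,0,0.025],[0,0,0,0,0,0,0.025]]]' 20
python3 - <<'E'
from h import *
show()
im=manip.camera('side')
cv2.imwrite('pics/s30c.png',cv2.resize(im[160:310,310:460],None,fx=4,fy=4,interpolation=cv2.INTER_CUBIC)) 
im=manip.camera('top')
E
```

```text
clock: 60.8
position: [0.6062, -0.0317, 0.0545]
ee_rot: [0.726, 0.688, 0.001, 0.001]
ft_force: [6.5, 0.0, -0.2]
grip_width: 0.386
t 60.8 p [ 0.6062 -0.0317  0.0545] q [7.256e-01 6.882e-01 7.000e-04 7.000e-04] F [ 6.47  0.02 -0.2 ] g 0.386
```

View pics/s30c.png

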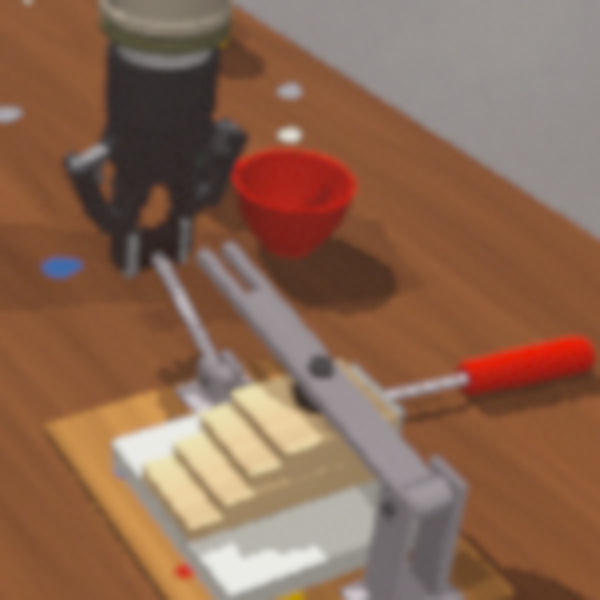

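```bash
python3 -m handwheel '[[[-0.0077,0.001,-0.0143,0,0,0,0.025],[-0.0175,0.001,-0.0272,0,0,0,0.025],[-0.029,0.001,-0.0385,0,0,0,0.025],[-0.0422,0.001,-0.048,0,0,0,0.025],[-0.0422,0.001,-0.048,0,0,0,0.025]]]' 20
python3 - <<'E'
from h import *
show()
im=manip.camera('side')
cv2.imwrite('pics/s31c.png',cv2.resize(im[160:310,310:460],None,fx=4,fy=4,interpolation=cv2.INTER_CUBIC))
E
```

```text
clock: 61.52
position: [0.6039, -0.0753, 0.1032]
ee_rot: [0.726, 0.687, 0.0, -0.0]
ft_force: [4.7, 1.6, 2.9]
grip_width: 0.384
t 61.52 p [ 0.6039 -0.0753  0.1032] q [ 7.262e-01  6.875e-01  4.000e-04 -1.000e-04] F [4.7  1.56 2.87] g 0.384
```

View pics/s31c.png

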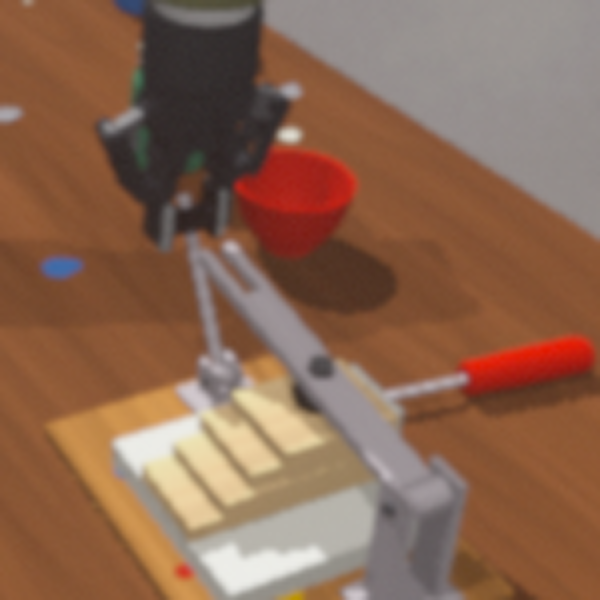

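```bash
python3 -m handwheel '[[[-0.0143,0.001,-0.0074,0,0,0,0.025],[-0.0297,0.001,-0.0125,0,0,0,0.025],[-0.0435,0.001,-0.0151,0,0,0,0.025],[-0.054,0.001,-0.0159,0,0,0,0.025],[-0.0555,0.001,-0.0159,0,0,0,0.025],[-0.0555,0.001,-0.0159,0,0,0,0.025]]]' 20
python3 - <<'E'
from h import *
show()
P=manip.get_obs()['position'];print(toclamp(P))
im=manip.camera('side')
cv2.imwrite('pics/s32c.png',cv2.resize(im[160:310,310:460],None,fx=4,fy=4,interpolation=cv2.INTER_CUBIC))
E
```

```text
clock: 62.32
position: [0.6012, -0.1298, 0.1178]
ee_rot: [0.726, 0.688, -0.001, -0.001]
ft_force: [-0.1, 1.1, 8.6]
grip_width: 0.382
t 62.33 p [ 0.6012 -0.1298  0.1178] q [ 7.259e-01  6.878e-01 -7.000e-04 -8.000e-04] F [-0.1   1.11  8.62] g 0.382
[[0.02877831 0.09959611]]
```

View pics/s32c.png

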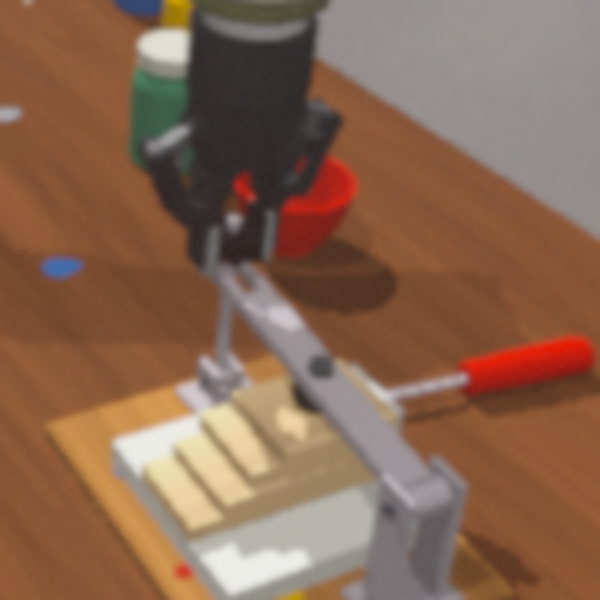

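```bash
python3 -m handwheel '[[[0,0,-0.001,0,0,0,0.025],[0,0,-0.001,0,0,0,0.045],[0,0,-0.001,0,0,0,0.065],[0,0,-0.001,0,0,0,0.07],[0,0,-0.02,0,0,0,0.07],[0,0,-0.05,0,0,0,0.07],[0,0,-0.1,0,0,0,0.07],[0,0,-0.14,0,0,0,0.07]]]' 20
python3 - <<'E'
from h import *
show()
im=manip.camera('side')
cv2.imwrite('pics/s33c.png',cv2.resize(im[190:310,330:450],None,fx=5,fy=5,interpolation=cv2.INTER_CUBIC))
E
```

```text
clock: 63.38
position: [0.6017, -0.1299, 0.261]
ee_rot: [0.726, 0.688, 0.0, 0.0]
ft_force: [1.5, -0.1, 0.4]
grip_width: 0.82
t 63.38 p [ 0.6017 -0.1299  0.261 ] q [7.258e-01 6.879e-01 1.000e-04 0.000e+00] F [ 1.49 -0.09  0.39] g 0.82
```

View pics/s33c.png

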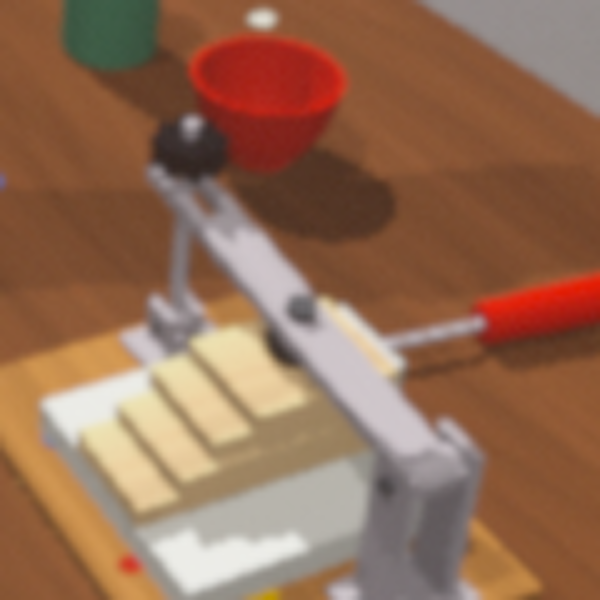

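```bash
python3 -m handwheel '[[[0.05,0,-0.02,0,0,0,0.07],[0.1,0,-0.04,0,0,0,0.07],[0.15,0,-0.04,0,0,0,0.07],[0.2,0,-0.04,0,0,0,0.07],[0.25,0,-0.04,0,0,0,0.07],[0.25,0,-0.04,0,0,0,0.07],[0.25,0,-0.04,0,0,0,0.07]]]' 20
python3 - <<'E'
from h import *
show()
im=manip.camera('top');cv2.imwrite('pics/t34.png',im)
cv2.imwrite('pics/t34c.png',cv2.resize(im[130:250,350:450],None,fx=5,fy=5,interpolation=cv2.INTER_CUBIC)) 
s=manip.camera('side');cv2.imwrite('pics/s34.png',s)
def w(x,y,z): c,q=np.cos(CA),np.sin(CA); return [C0[0]+x*c-y*q,C0[1]+x*q+y*c,z]
for th in (-.05,0,.1,.2):
    P=w(.029,.1+.108*np.sin(th),.028+.108*np.cos(th)+.008)
    print(th,(proj('side',[P])-[330,190])*5,(proj('top',[P])-[350,130])*5)
E
```

```text
clock: 64.3
position: [0.615, 0.1192, 0.2984]
ee_rot: [0.726, 0.688, -0.001, -0.0]
ft_force: [0.2, -1.2, -0.9]
grip_width: 0.819
t 64.3 p [0.615  0.1192 0.2984] q [ 7.259e-01  6.878e-01 -5.000e-04 -3.000e-04] F [ 0.22 -1.19 -0.89] g 0.819
-0.05 [[196.96288146 141.29986506]] [[143.38056878 214.00239001]]
0 [[191.30761498 135.74813556]] [[134.33173119 213.48035069]]
0.1 [[180.03592862 126.13560881]] [[116.09661583 212.62765332]]
0.2 [[168.92202057 118.5546707 ]] [[ 97.86972821 212.0382328 ]]
```

View pics/t34c.png

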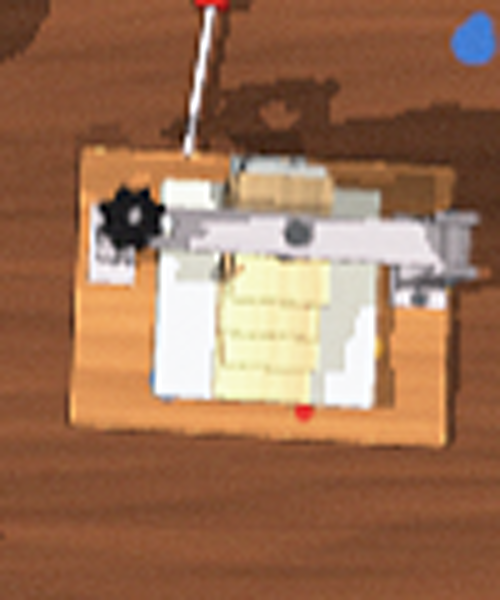

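View pics/t34.png

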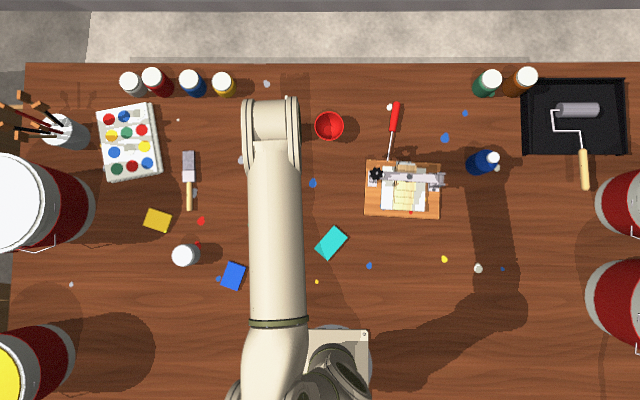

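The top view shows the nut at crop (133,218), where an upright bolt would put it at (134,213). The bar lies across the stack, and the board edges are where they were. Let the arm settle and hand in.

```bash
python3 -m handwheel '[[[0,0,0,0,0,0,0.07],[0,0,0,0,0,0,0.07],[0,0,0,0,0,0,0.07],[0,0,0,0,0,0,0.07]]]'
python3 - <<'E'
from h import *
im=manip.camera('top');d=cv2.absdiff(im,cv2.imread('pics/t34.png'))[155:220,360:450];print('diff max',d.max())
show();print(manip.hand_in())
E
```

```text
clock: 64.9
position: [0.615, 0.1201, 0.2976]
ee_rot: [0.726, 0.688, -0.001, -0.001]
ft_force: [-0.7, -0.3, 0.1]
grip_width: 0.818
diff max 80
t 64.95 p [0.615  0.1202 0.2976] q [ 7.256e-01  6.881e-01 -6.000e-04 -8.000e-04] F [-0.68 -0.01  0.54] g 0.819
the job is handed in; nothing more can be done
None
```

I clamped all four boards (140, 120, 100 and 80 mm, longest at the bottom) and handed the job in at about 65 s. The hand-in reports no verdict.

**Boards:** I pushed each board against the stop (about 5 N), let go of it, then pressed it with closed fingers. The press was about 25 N for boards 120, 100 and 80, and between 14 and 32 N for board 140.

**Bar and bolt:** I pushed the bar over with closed fingers and it sank onto the stack by its own weight. I then swung the bolt upright into the slot by its nut.

**Last checks:**
- **Board positions (top view, clamp frame):** in x they came to about 0, 9, 18 and 30 mm, against ideals of 0, 10, 20 and 30.
- **Middle lines:** these were within about 1 mm of the bed's. The exception is board 140, which reads 2 to 2.5 mm towards the bolt and turned about 1°; both are still inside tolerance.
- **Bar and bolt angles:** the bar rests at about 0.1 rad and the bolt stands within about 0.05 rad of upright.

**Irregular:**
- **First grasp:** one finger touched the top of board 140 with about 8 N, so I lifted and grasped again.
- **Placing board 80:** it met the stack with about 11 N, so I lifted it slightly before the final push.
- **Final picture comparison:** the last two top views still differed at some pixels around the clamp (up to 80 grey levels). I did not look into it; a moving arm shadow or image noise could explain it.

Nothing outside the job was touched, as far as the pictures show.

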